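# Turn a handle blank over in the sloping V-rest and lock it in the carving bed

## Robot

A 6-joint arm with a two-finger parallel gripper is mounted at the origin on the work surface. World frame = base frame: x ahead of the robot, y to its left, z up, the work surface at z = 0. Lengths are in m, angles in rad, forces in N, time in s.
With the tool pointing down it reaches from about 0.2 to 0.875 m from the base axis. Payload 3.4 kg.
Tool frame: the origin (TCP) lies between the finger pads; the fingertips stand 25 mm ahead of it and the grasp point (between the pads) lies 6 mm ahead of it (r.nose_length is the z of the fingertips in the tool frame, in m); z points along the fingers, x is the direction in which the jaws open and shut, and the axes are right-handed (so a half turn about z gives the same grasp; the last joint's range is limited). The gripper opens to 94 mm and grips with 3 to 60 N. Pads are 16 mm wide; open, the fingers measure 119 mm over their backs; the gripper's body (75 mm by 177 mm) begins 78 mm behind the grasp point.
Start: joints at [-1.245, 0.276, 1.505, -0, 1.361, -0.121], TCP at [0.248, -0.519, 0.23] pointing down, gripper open.
Joint ranges: [-2.89, 2.89], [-0.75, 2.08], [0.22, 2.7], [-1.18, 4.32], [0.11, 2.71], [-2.7, 2.7]. Speed limits (rad/s): [2.57, 2.57, 3.14, 3.14, 3.14, 3.14].

## Interface

Orientations are given as a unit quaternion [w, x, y, z].
In Python, from plant import r, gripper_to, inverse_kinematics, vision, models, telemetry gives the robot as it stands. Calls block until the motion is done:
- r.move_to(position, orientation): joint-space move of the TCP to a pose.
- r.move_l(position, rot=None, vel=0.15, guard=None): straight line of the TCP; rot=None keeps the orientation; vel is the mean speed in m/s. With guard (N) it stops when the force on the tool has changed by that much, and returns True; else False.
- r.movej(angles): joint-space move.
- gripper_to(opening, f_grip=None): finger opening in m; f_grip is the grip in N (None keeps the last); returns when the fingers have stopped.
- r.hold(seconds).
- inverse_kinematics(position, orientation): joint angles nearest the present ones, or None.
- vision.snapshot(name): name is "scene" or "side" or "wrist"; returns the picture (400x640x3 uint8, red, green, blue); there is no depth.
- vision.get_calibration(name): a dict with "fx", "fy", "cx", "cy" (pixels), "position" and "orientation" of the camera in the world. Camera axes: x right, y down, z forward; pixel columns grow to the right and rows downward; lengths in m; the calibration is good to about 2 mm. A picture is of the moment at which its call begins: read the wrist's pose just before it. get_calibration takes no time and is no camera call; for the wrist camera it gives the pose at the moment of the call.
A pose or a line that the arm cannot do raises r.PlanningError and nothing moves.
- r.sign_off(): hands the job in, once; it reports no verdict.
Trained networks look in the newest picture that a camera, given by its name, has taken for a name from the list of things; names that differ only in an ending like _2 or _b are one class to them, and where a whole thing is asked for, a point or a joint stands for the part that bears it (a point fixed in the world has none). Each returns a list of dicts, best first, with "score" (0 to 1); they miss things now and then, are a little off and sometimes report something else, mostly with a low value. They report only what shows in the picture. A call takes as long as a camera call. They do not tell look-alikes from the thing itself.
- models.boxes_of(thing, camera): "at" ([x, y, z] in m, in world coordinates, good to about 4 mm: the middle of the surface that is visible of it).
- models.regions_of(thing, camera): "pixels" (400x640 bool, what is visible of it).
- models.mark_of(thing, camera): "at" ([x, y, z] in m, in world coordinates, good to about 4 mm: a listed point, or the origin of a listed thing).
Readings, each from a call of its own:
- telemetry.current_t(): time.
- telemetry.current_joints(): joint angles.
- telemetry.current_dq(): joint speeds.
- telemetry.current_joint_efforts(): joint torques, N m.
- telemetry.current_ee_pos(): TCP position.
- telemetry.current_tool_rot(): TCP orientation.
- telemetry.current_wrist_force(): force on the tool from outside, world axes, zero at the start.
- telemetry.current_torque(): the same for the moment, N m.
- telemetry.current_opening(): finger opening in m.
Only numpy, scipy, OpenCV 4.12 (cv2) and the standard library are available. Lean on these libraries where they do the work, as an engineer would, in place of code of your own. Each camera call takes 0.05 s, during which the arm holds its last target.

## Task

Take the pale wooden handle blank out of its upright holder by its top end, lay it in the sloping blue V-rest and let go, then take it again across its middle and lay it level in the two green V-saddles of the carving bed, centred lengthwise, either way round. Then turn the red keeper over the blank until the sprung brass pin has dropped into the cam's notch, and let go. Never let the blank fall, and leave the other things where they are.

Things in the scene. Friction and masses are not known exactly. Their poses are not given: they have to be found in the camera images.
- blank: Handle blank, pale wood, a plain round rod 28 mm in diameter and 200 mm long, about 90 g, with a flush brass band near its lower end. Starts upright in a holder, its lower 50 mm in the hole, top 210 mm above the table. Origin: centre of the lower (brass) end; z runs along the rod to the other end.
- blank_center (a point): The middle of the pale blank: on its axis, 100 mm from either end.
- dark_blank: A second blank of the same size in dark wood with a dark steel band, standing in the other holder: not to be moved.
- holder_a: Fixed block of brown wood 70 x 70 x 60 mm high, with one round upright hole 34 mm wide and 50 mm deep in the middle of its top, in which the pale blank stands. Origin: centre of its underside. The two holders look alike and may stand in either place.
- holder_b: The other holder, like holder_a, in which the dark blank stands. Origin: centre of its underside.
- rest: Fixed stand of the V-rest, with a dark wooden base 190 x 70 mm. Origin: on the table, straight below the origin of v_rest; its x points (level) to the low end.
- v_rest: V-rest: two blue 90 degree V-forks on a plank sloping at 45 degrees, high end to the robot's right (-y side), foot to its left, with a wooden stop at the foot. Origin: the middle of a blank lying in both forks with its end against the stop, 125 mm above the table; x runs along that blank's axis down the slope to the stop (100 mm away), y across, z square to the slope, up and to the robot's left.
- v_gap (a point): On the axis of the V-rest midway between its forks (v_rest x = 17.5 mm). The forks span v_rest x = -50 to -30 and 65 to 85 mm, are 54 mm wide and rise 2 mm above the axis. Between them the blank is free all round (plank 45 mm below its axis); its top 50 mm stand clear of the upper fork. A blank does not slide down by itself: it may lie up to 25 mm short of the stop.
- bed: Fixed carving bed: dark steel base 250 x 80 x 14 mm with two green 90 degree V-saddles, each 20 mm long and 54 mm wide, centred at x = -65 and +65 mm. Origin: centre of the base's underside; x along the saddles' common axis, z up. The keeper's axis stands at x = 75, y = 52 mm.
- bed_axis (a point): Where the middle of the blank should lie in the bed: on the saddles' axis, midway between them, 55 mm above the table. Axes as the bed's. Between the saddles (110 mm apart) the blank is free all round, 27 mm above the base.
- keeper (a joint): Angle of the red keeper (rad) about its upright axis, clockwise seen from above; 0 to 1.5, starts at 0 to 0.25. Its arm is 74 mm long, 16 mm wide, underside 73 mm above the table. At 1.3 the arm points along the bed's -y, across the blank (4 mm above it), and the notch of the silver cam below it meets the pin; at 0 it points 0.27 rad clockwise of the bed's +x, clear of the blank.
- keeper_grip (a point): On the keeper's axis, 111 mm above the table: where to pinch the red upright fin (56 mm long, along the arm, 12 mm thick, 83 to 126 mm above the table). Its axes turn with the keeper: at keeper angle 0 they are parallel to the bed's. The keeper turns with about 0.1 N m and stays where it is left.
- index_pin (a joint): How far the sprung brass pin has moved in towards the cam (m): 0 to 0.001 on the cam's rim, about 0.0055 when it has dropped into the notch. It moves by its own spring (about 9 N).
- pin_ball (a point): Centre of the brass ball, 16 mm in diameter, on the outer end of the pin, 55 mm above the table.
- clay_pot: Small terracotta pot, rim 96 mm in diameter, 85 mm high. Origin: centre of its underside. Not to be moved.
- mallet: Wooden mallet, 200 mm long, lying. Origin: under its middle. Not to be moved.
- gouge: Gouge with a pale wooden handle, 170 mm long, 26 mm thick, lying. Origin: under its middle. Not to be moved.
- wood_bowl: Wooden bowl, rim 110 mm in diameter, 50 mm high. Origin: centre of its underside. Not to be moved.
- flask: Black flask, 60 mm in diameter, 190 mm high. Origin: centre of its underside. Not to be moved.
- offcut: Pale wooden offcut, 100 x 60 x 35 mm high. Origin: centre of its underside. Not to be moved.
Things that resemble listed ones, but are neither listed nor needed, are in the scene too. Leave any pink or purple look-alike of the blank alone.

How it is judged:
By the outcome, as a careful person would: the job done as asked, in the order asked, and still so for the second after the job is handed in, with the robot touching nothing.
It also fails if it takes over 64 s, if anything falls off the work surface, if the arm or the gripper's body presses on something with over 40 N, if the wrist force passes 120 N, or if a joint passes its speed limit or range.

## Working session

There is one attempt and no reset: what is moved stays moved. The work goes in short steps, each a Python script; the robot and the scene stay as the last script left them, time stands still between calls to the robot, and variables do not carry over. Pictures are saved under pics/ and viewed, and the job is handed in when it is done.

```bash
ls; mkdir -p pics; python3 - <<'E'
from plant import r, gripper_to, inverse_kinematics, vision, models, telemetry
import cv2
for c in ["scene","side","wrist"]:
    im=vision.snapshot(c); cv2.imwrite(f"pics/{c}0.png",im[:,:,::-1])
    k=vision.get_calibration(c); print(c,k)
print(telemetry.current_t())
E
```

```text
pics
scene {'fx': 515.1186981613108, 'fy': 515.1186981613108, 'cx': 322.30839344987595, 'cy': 193.73816900629143, 'position': array([1.30866144, 1.01425381, 1.17879607]), 'orientation': array([-0.12266334,  0.28596202,  0.86009352, -0.40425063])}
side {'fx': 371.10535608178026, 'fy': 371.10535608178026, 'cx': 315.2251897009771, 'cy': 196.36825654460284, 'position': array([0.10819425, 0.79646307, 0.84372656]), 'orientation': array([ 0.10277026, -0.21333031,  0.87536876, -0.42149494])}
wrist {'fx': 330.575685097644, 'fy': 330.575685097644, 'cx': 318.2081501581845, 'cy': 196.1949825596209, 'position': array([ 0.31876629, -0.48421533,  0.38441902]), 'orientation': array([ 0.11381934,  0.83808647, -0.52853942, -0.07281692])}
0.15
```

View pics/scene0.png

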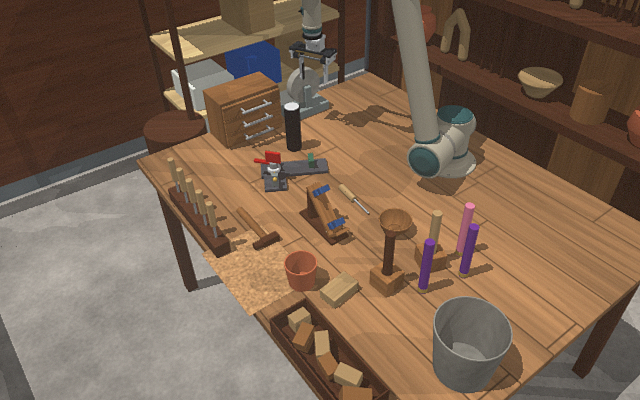

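View pics/side0.png

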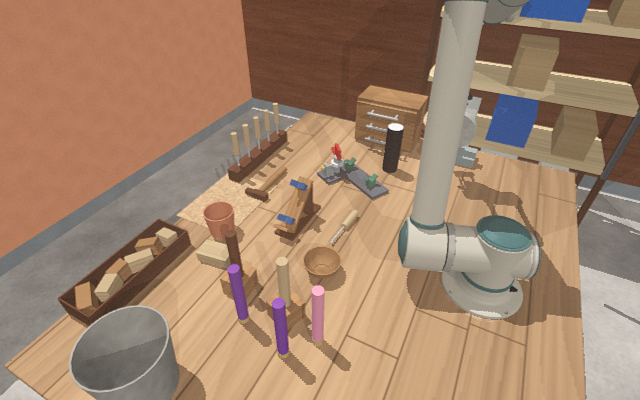

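View pics/wrist0.png

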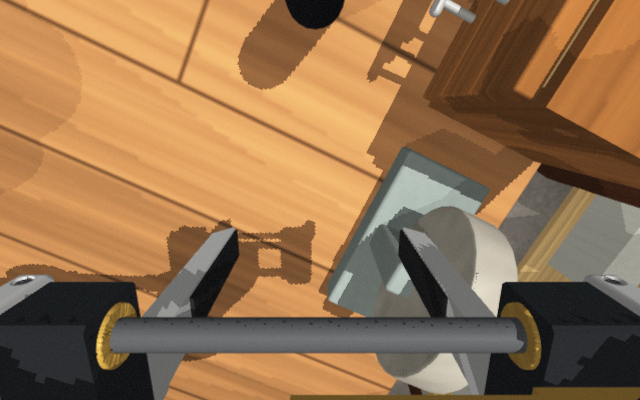

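```bash
python3 - <<'E'
from plant import models, telemetry
import numpy as np
for n in ["blank","blank_center","dark_blank","holder_a","rest","v_rest","v_gap","bed","bed_axis","keeper_grip","pin_ball","clay_pot","mallet","gouge","wood_bowl","flask","offcut"]:
  for c in ["scene","side"]:
    print(n,c,[(np.round(d["at"],3).tolist(),round(float(d["score"]),2)) for d in models.mark_of(n,c)])
print(telemetry.current_t())
E
```

```text
blank scene [([0.329, 0.358, 0.003], 0.76), ([0.383, 0.424, 0.002], 0.69), ([0.525, 0.394, -0.001], 0.56), ([0.593, 0.315, 0.002], 0.46)]
blank side [([0.526, 0.396, -0.001], 0.83), ([0.384, 0.432, 0.001], 0.61), ([0.432, 0.331, 0.01], 0.57), ([0.326, 0.362, -0.001], 0.57), ([0.432, 0.334, 0.004], 0.4)]
blank_center scene [([0.326, 0.36, 0.1], 0.85), ([0.522, 0.397, 0.099], 0.71), ([0.435, 0.334, 0.11], 0.62), ([0.779, -0.133, 0.006], 0.56), ([0.386, 0.426, 0.101], 0.55), ([0.42, 0.16, 0.003], 0.51)]
blank_center side [([0.524, 0.394, 0.1], 0.97), ([0.328, 0.358, 0.098], 0.8), ([0.433, 0.34, 0.11], 0.75), ([0.39, 0.422, 0.096], 0.56), ([0.588, 0.041, 0.11], 0.35)]
dark_blank scene [([0.595, 0.315, 0.012], 0.81)]
dark_blank side [([0.593, 0.314, 0.002], 0.21)]
holder_a scene [([0.592, 0.315, 0.003], 0.96), ([0.436, 0.332, -0.004], 0.76), ([0.785, 0.159, -0.0], 0.28)]
holder_a side [([0.595, 0.313, 0.001], 0.71), ([0.436, 0.334, 0.004], 0.55)]
rest scene [([0.587, 0.027, 0.002], 0.88)]
rest side [([0.587, 0.022, -0.002], 0.76)]
v_rest scene [([0.587, 0.029, 0.13], 0.95), ([0.419, 0.156
[... 621 characters left out ...]
02], 0.48)]
clay_pot side [([0.785, 0.156, -0.003], 0.6)]
mallet scene [([0.779, -0.133, 0.001], 0.81), ([0.492, -0.312, 0.054], 0.5)]
mallet side [([0.778, -0.13, 0.003], 0.78)]
gouge scene [([0.433, -0.033, 0.003], 0.58)]
gouge side [([0.494, -0.313, 0.056], 0.56), ([0.432, -0.03, -0.001], 0.5), ([0.411, -0.434, -0.002], 0.18)]
wood_bowl scene [([0.419, 0.161, 0.006], 0.97)]
wood_bowl side [([0.42, 0.158, -0.001], 0.8), ([0.596, 0.314, 0.0], 0.63), ([0.588, -0.3, 0.115], 0.32)]
flask scene [([0.413, -0.433, -0.001], 0.94)]
flask side [([0.587, -0.301, 0.114], 0.65), ([0.41, -0.431, -0.0], 0.58)]
offcut scene [([0.722, 0.26, 0.002], 0.82), ([0.493, -0.313, 0.001], 0.39)]
offcut side []
1.85
```

Likely blank candidates in the scene picture: the pale rod at (435,235), the pink one at (467,228), the purples at (427,265) and (470,250), and the dark one at (389,250). The pale rod in a brown holder, at about (0.434, 0.334), fits the description. I'll confirm it in enlarged crops and overlay the rest and bed models to get their yaws.

```bash
cat > h.py <<'E'
import numpy as np, cv2
from scipy.spatial.transform import Rotation as R
def Rq(q): return R.from_quat([q[1],q[2],q[3],q[0]])
def qw(Rm):
    x=R.from_matrix(Rm).as_quat(); return np.array([x[3],x[0],x[1],x[2]])
def proj(k,P):
    P=np.atleast_2d(P); p=Rq(k["orientation"]).inv().apply(P-k["position"])
    return np.c_[k["fx"]*p[:,0]/p[:,2]+k["cx"],k["fy"]*p[:,1]/p[:,2]+k["cy"]]
def yawm(a): return R.from_euler('z',a).as_matrix()
def rest_frame(pos,a):
    # a = world yaw of level x direction (low end); ~ +pi/2
    h=np.array([np.cos(a),np.sin(a),0]); x=(h-np.array([0,0,1]))/2**.5
    z=(h+np.array([0,0,1]))/2**.5; y=np.cross(z,x)
    return np.array(pos),np.c_[x,y,z]
def draw(img,k,segs,col,off,s):
    for a,b in segs:
        p=(proj(k,np.array([a,b]))-off)*s
        cv2.line(img,tuple(int(round(v)) for v in p[0]),tuple(int(round(v)) for v in p[1]),col,1,cv2.LINE_AA)
def box(lo,hi,o,M):
    c=np.array([[x,y,z] for x in (lo[0],hi[0]) for y in (lo[1],hi[1]) for z in (lo[2],hi[2])])
    w=o+c@M.T; E=[(0,1),(2,3),(4,5),(6,7),(0,2),(1,3),(4,6),(5,7),(0,4),(1,5),(2,6),(3,7)]
    return [(w[i],w[j]) for i,j in E]
E
cat > ov.py <<'E'
from h import *
from plant import vision
def ov(bp,by,rp,ra):
    rows=[]
    for nm,(cb,cr) in {"scene":((245,140,100,60),(295,175,60,75)),"side":((310,135,90,70),(265,170,70,75))}.items():
        k=vision.get_calibration(nm); im=cv2.imread(f"pics/{nm}0.png")
        for w,(x,y,W,H) in (("b",cb),("r",cr)):
            s=min(400/W,290/H); o=cv2.resize(im[y:y+H,x:x+W],None,fx=s,fy=s,interpolation=cv2.INTER_CUBIC)
            off=np.array([x-.5,y-.5])
            if w=="b":
                M=yawm(by); b=np.array(bp)
                sg=box([-.125,-.04,0],[.125,.04,.014],b,M)+[(b+M@[-.1,0,.055],b+M@[.1,0,.055])]
                draw(o,k,sg,(0,255,255),off,s)
                draw(o,k,[(b+M@[.075,.052,.083],b+M@[.075,.052,.126])],(255,0,255),off,s)
            else:
                p,M=rest_frame(rp,ra)
                sg=[(p+M@[-.1,0,0],p+M@[.1,0,0])]
                for c in (-.04,.075):
                    f=[p+M@[c+dx,y,.002] for dx in(-.01,.01) for y in(-.027,.027)]
                    sg+=[(f[0],f[1]),(f[2],f[3]),(f[0],f[2]),(f[1],f[3])]
                draw(o,k,sg,(0,255,255),off,s)
                g=np.array([p[0],p[1],0]); draw(o,k,box([-.095,-.035,0],[.095,.035,0],g,yawm(ra)),(0,255,0),off,s)
            c=np.zeros((300,400,3),np.uint8); c[:min(300,o.shape[0]),:min(400,o.shape[1])]=o[:300,:400]; rows.append(c)
    return np.vstack([np.hstack(rows[:2]),np.hstack(rows[2:])])
E
python3 - <<'E'
from ov import *
cv2.imwrite("pics/ov1.png",ov([.495,-.3125,0],-.49,[.588,.027,.125],np.pi/2))
im=cv2.imread("pics/scene0.png")[190:300,360:500]; cv2.imwrite("pics/cand.png",cv2.resize(im,None,fx=5,fy=5,interpolation=cv2.INTER_CUBIC))
E
```

```text
(no output)
```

View pics/ov1.png

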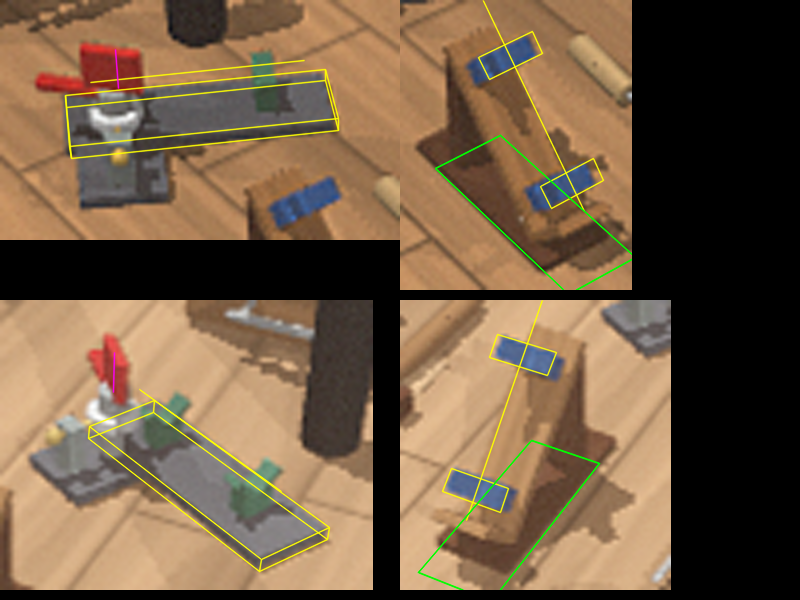

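View pics/cand.png

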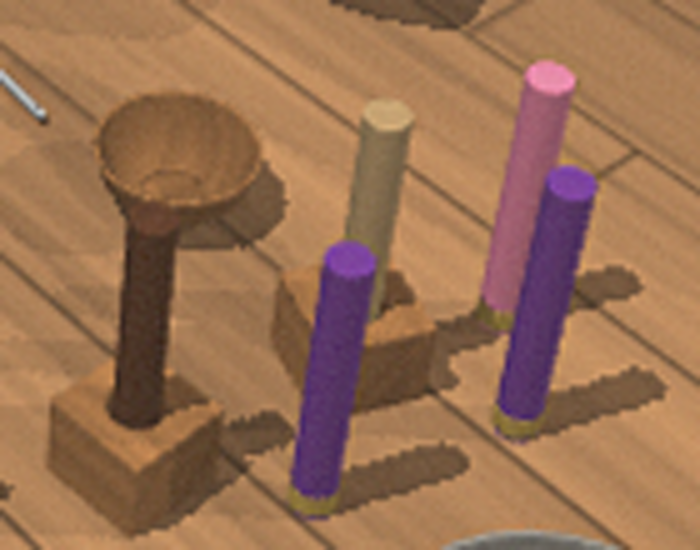

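The crop confirms the candidate. The pale rod, top at crop (387,112), stands in a brown holder. The pink and purple rods stand free on the table, and the dark one is in the other holder. Both overlays sit a few mm off, so I'll use the wrist camera for the bed and rest on the way. First comes the kinematics planning.

```bash
python3 - <<'E'
from plant import *
from plant import r,inverse_kinematics,vision,telemetry
from h import *
k=vision.get_calibration("wrist"); p=telemetry.current_ee_pos(); q=telemetry.current_tool_rot()
Rt=Rq(q).as_matrix(); Rc=Rq(k["orientation"]).as_matrix()
print("cam in tool",Rt.T@(k["position"]-p)); print(np.round(Rt.T@Rc,3)); print("tool R",np.round(Rt,3)); print(r.nose_length)
def T(z,x):
    z=np.array(z,float);z/=np.linalg.norm(z);x=np.array(x,float);x-=z*(x@z);x/=np.linalg.norm(x);return np.c_[x,np.cross(z,x),z]
ik=lambda pos,M:inverse_kinematics(np.array(pos),qw(M))
f=lambda j:None if j is None else np.round(j,2).tolist()
for a in np.arange(0,360,30):
    c,s=np.cos(np.radians(a)),np.sin(np.radians(a))
    print(a,"blank",f(ik([.434,.334,.196],T([0,0,-1],[c,s,0]))),"up",f(ik([.434,.334,.42],T([0,0,-1],[c,s,0]))))
o,M=rest_frame([.588,.027,.125],np.pi/2)
for sg in(1,-1):
  for d in (0,.15):
    print("rest",sg,d,f(ik(o+M@[-.086-d*.0,0,d],T(M[:,0],sg*M[:,1]))))
    print("mid",sg,d,f(ik(o+M@[0,0,.006+d],T(-M[:,2],sg*M[:,1]))))
by=-.49;b=np.array([.495,-.3125,0]);B=yawm(by)
for sg in(1,-1):
  print("bed",sg,f(ik(b+[0,0,.061],T([0,0,-1],sg*B[:,1]))))
  for th in(.27,1.5708):
    print("keep",sg,th,f(ik(b+B@[.075,.052,.117],T([0,0,-1],sg*B@[np.sin(th),np.cos(th),0]))))
E
```

```text
cam in tool [-0.00041119 -0.07823662 -0.15459054]
[[ 1.    -0.001 -0.001]
 [ 0.002  0.963  0.268]
 [ 0.    -0.268  0.963]]
tool R [[ 0.432 -0.902  0.   ]
 [-0.902 -0.432 -0.   ]
 [ 0.    -0.    -1.   ]]
0.025
0 blank [0.53, 0.26, 1.62, -0.0, 1.26, 0.53] up [0.53, 0.19, 1.17, -0.0, 1.78, 0.53]
30 blank [0.53, 0.26, 1.62, -0.0, 1.26, 0.01] up [0.53, 0.19, 1.17, -0.0, 1.78, 0.01]
60 blank [0.53, 0.26, 1.62, -0.0, 1.26, -0.52] up [0.53, 0.19, 1.17, -0.0, 1.78, -0.52]
90 blank [0.53, 0.26, 1.62, -0.0, 1.26, -1.04] up [0.53, 0.19, 1.17, -0.0, 1.78, -1.04]
120 blank [0.53, 0.26, 1.62, -0.0, 1.26, -1.57] up [0.53, 0.19, 1.17, -0.0, 1.78, -1.57]
150 blank [0.53, 0.26, 1.62, -0.0, 1.26, -2.09] up [0.53, 0.19, 1.17, -0.0, 1.78, -2.09]
180 blank [0.53, 0.26, 1.62, -0.0, 1.26, -2.61] up [0.53, 0.19, 1.17, -0.0, 1.78, -2.61]
210 blank None up None
240 blank [0.53, 0.26, 1.62, -0.0, 1.26, 2.62] up [0.53, 0.19, 1.17, -0.0, 1.78, 2.62]
270 blank [0.53, 0.26, 1.62, -0.0, 1.26, 2.1] up [0.53, 0.19, 1.17, -0.0, 1.78, 2.1]
300 blank [0.53, 0.26, 1.62, -0.0, 1.26, 1.58] up [0.53, 0.19, 1.17, -0.0, 1.78, 1.58]
330 blank [0.53, 0.26, 1.62, -0.0, 1.26, 1.05] up [0.53, 0.19, 1.17, -0.0, 1.78, 1.05]
rest 1 0 [-0.57, 0.5, 1.53, 0.64, 1.59, 2.42]
mid 1 0 [0.35, 0.56, 1.6, -0.74, 1.38, -2.49]
rest 1 0.15 [-0.42, 0.37, 1.49, 0.7, 1.65, 2.65]
mid 1 0.15 [0.49, 0.54, 1.34, -0.68, 1.68, -2.58]
rest -1 0 [-0.57, 0.5, 1.53, 0.64, 1.59, -0.72]
mid -1 0 [0.35, 0.56, 1.6, -0.74, 1.38, 0.65]
rest -1 0.15 [-0.42, 0.37, 1.49, 0.7, 1.65, -0.49]
mid -1 0.15 [0.49, 0.54, 1.34, -0.68, 1.68, 0.57]
bed 1 [-0.68, 0.43, 1.72, -0.0, 0.99, -1.76]
keep 1 0.27 [-0.58, 0.47, 1.48, -0.0, 1.18, -1.39]
keep 1 1.5708 [-0.58, 0.47, 1.48, -0.0, 1.18, -0.09]
bed -1 [-0.68, 0.43, 1.72, -0.0, 0.99, 1.38]
keep -1 0.27 [-0.58, 0.47, 1.48, -0.0, 1.18, 1.75]
keep -1 1.5708 None
```

```bash
cat >> h.py <<'E'
def T(z,x):
    z=np.array(z,float);z/=np.linalg.norm(z);x=np.array(x,float);x-=z*(x@z);x/=np.linalg.norm(x);return np.c_[x,np.cross(z,x),z]
DN=[0,0,-1]
E
python3 - <<'E'
from plant import r,inverse_kinematics,vision,telemetry,models
from h import *
import pickle
B=yawm(-.49)
out={}
def look(nm,p,M,marks):
    r.move_to(np.array(p),qw(M)); 
    k=vision.get_calibration("wrist"); im=vision.snapshot("wrist"); cv2.imwrite(f"pics/{nm}.png",im[:,:,::-1]); out[nm]=k
    for m in marks: print(nm,m,[(np.round(d["at"],4).tolist(),round(float(d["score"]),2)) for d in models.mark_of(m,"wrist")][:3])
    print(telemetry.current_t(),np.round(telemetry.current_joints(),2))
M=T(DN,-B[:,0]); look("w_bed",[.532,-.244,.33],M,["bed_axis","keeper_grip","pin_ball"])
look("w_rest",[.51,.028,.36],T(DN,[0,-1,0]),["v_rest","v_gap","rest"])
pickle.dump(out,open("k.pkl","wb"))
E
```

```text
Traceback (most recent call last):
plant.PlanningError: the arm cannot take that pose within its joint ranges
```

```bash
python3 - <<'E'
from plant import r,inverse_kinematics,vision,telemetry,models
from h import *
import pickle
B=yawm(-.49)
out={}
def look(nm,p,M,marks):
    r.move_to(np.array(p),qw(M)); 
    k=vision.get_calibration("wrist"); im=vision.snapshot("wrist"); cv2.imwrite(f"pics/{nm}.png",im[:,:,::-1]); out[nm]=k
    for m in marks: print(nm,m,[(np.round(d["at"],4).tolist(),round(float(d["score"]),2)) for d in models.mark_of(m,"wrist")][:3])
    print(telemetry.current_t(),np.round(telemetry.current_joints(),2))
M=T(DN,B[:,0]); look("w_bed",[.458,-.381,.34],M,["bed_axis","keeper_grip","pin_ball"])
look("w_rest",[.51,.028,.36],T(DN,[0,-1,0]),["v_rest","v_gap","rest"])
pickle.dump(out,open("k.pkl","wb"))
E
```

```text
w_bed bed_axis [([0.4982, -0.3099, 0.0561], 0.96)]
w_bed keeper_grip [([0.5841, -0.3059, 0.1092], 0.89)]
w_bed pin_ball [([0.6189, -0.2472, 0.0543], 0.7)]
3.1083 [-0.81  0.27  1.25 -0.    1.62 -0.32]
w_rest v_rest [([0.5855, 0.0261, 0.1257], 0.83), ([0.5871, 0.0333, -0.0023], 0.74)]
w_rest v_gap [([0.5891, 0.0403, 0.1106], 0.88)]
w_rest rest [([0.5863, 0.0332, -0.0019], 0.82)]
4.9 [-0.08  0.13  1.38 -0.    1.63  1.49]
```

View pics/w_bed.png

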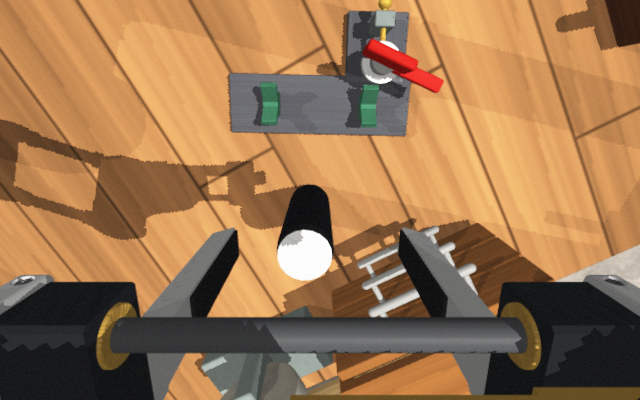

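View pics/w_rest.png

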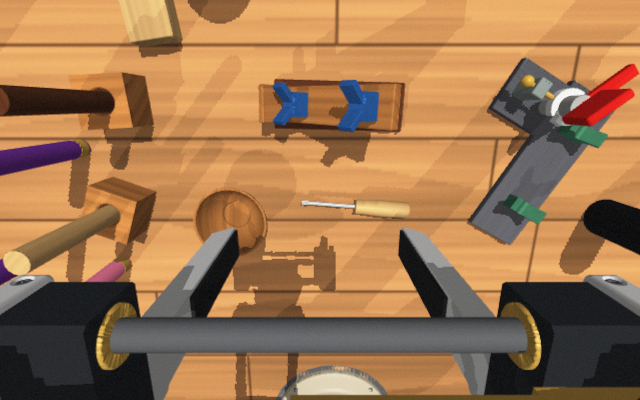

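The bed view shows the base at (231–408, 72–136), green saddles at (270,103) and (369,104), the keeper at (400,65) and the pin ball at (385,3). The rest view shows forks at (292,104) and (358,105), with the low fork on the left, towards +y. Next I'll zoom in to read the corners and fit the yaws.

```bash
cat > ov2.py <<'E'
from h import *
import pickle
K=pickle.load(open("k.pkl","rb"))
def ovb(bp,by,th,name,crop=(220,0,230,145),img="w_bed",k=None):
    x,y,W,H=crop; s=3.45
    im=cv2.imread(f"pics/{img}.png"); k=k or K[img]
    o=cv2.resize(im[y:y+H,x:x+W],None,fx=s,fy=s,interpolation=cv2.INTER_CUBIC); off=np.array([x-.5,y-.5])
    M=yawm(by); b=np.array(bp)
    sg=box([-.125,-.04,.014],[.125,.04,.014],b,M)+[(b+M@[-.1,0,.055],b+M@[.1,0,.055])]
    for c in(-.065,.065): sg+=box([c-.01,-.027,.057],[c+.01,.027,.057],b,M)
    draw(o,k,sg,(0,255,255),off,s)
    if th is not None:
        g=b+M@[.075,.052,0]; A=M@yawm(-.27-th)
        draw(o,k,box([-.028,-.006,.126],[.028,.006,.126],g,A),(255,255,0),off,s)
    cv2.imwrite(f"pics/{name}.png",o)
def ovr(rp,ra,name,crop=(240,65,190,85),img="w_rest",k=None):
    x,y,W,H=crop; s=800/W if 800/W*H<600 else 600/H
    im=cv2.imread(f"pics/{img}.png"); k=k or K[img]
    o=cv2.resize(im[y:y+H,x:x+W],None,fx=s,fy=s,interpolation=cv2.INTER_CUBIC); off=np.array([x-.5,y-.5])
    p,M=rest_frame(rp,ra); sg=[(p+M@[-.1,0,0],p+M@[.1,0,0])]
    for c in (-.04,.075): sg+=box([c-.01,-.027,.002],[c+.01,.027,.002],p,M)
    draw(o,k,sg,(0,255,255),off,s); g=np.array([p[0],p[1],0]); draw(o,k,box([-.095,-.035,0],[.095,.035,0],g,yawm(ra)),(0,255,0),off,s)
    cv2.imwrite(f"pics/{name}.png",o)
E
python3 - <<'E'
from ov2 import *
ovb([.4965,-.311,0],-.49,.1,"ob1"); ovr([.587,.027,.125],np.pi/2,"or1")
E
```

```text
(no output)
```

View pics/ob1.png

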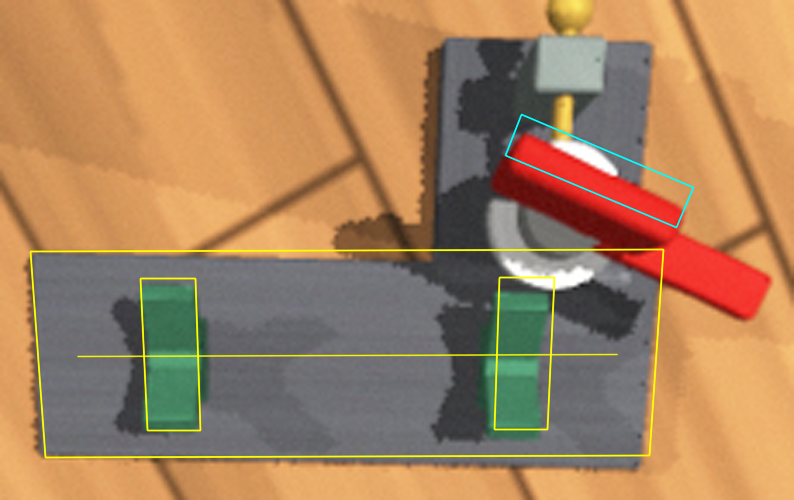

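View pics/or1.png

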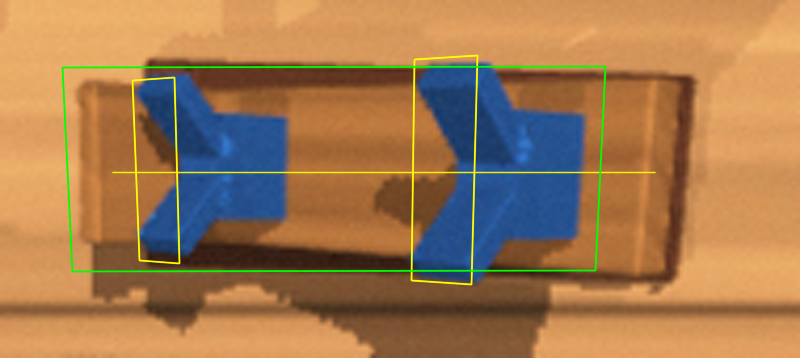

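```bash
python3 - <<'E'
from ov2 import *
ovb([.4935,-.3125,0],-.508,.1,"ob2"); ovr([.5877,.0257,.125],np.pi/2-.026,"or2")
E
```

```text
(no output)
```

View pics/ob2.png

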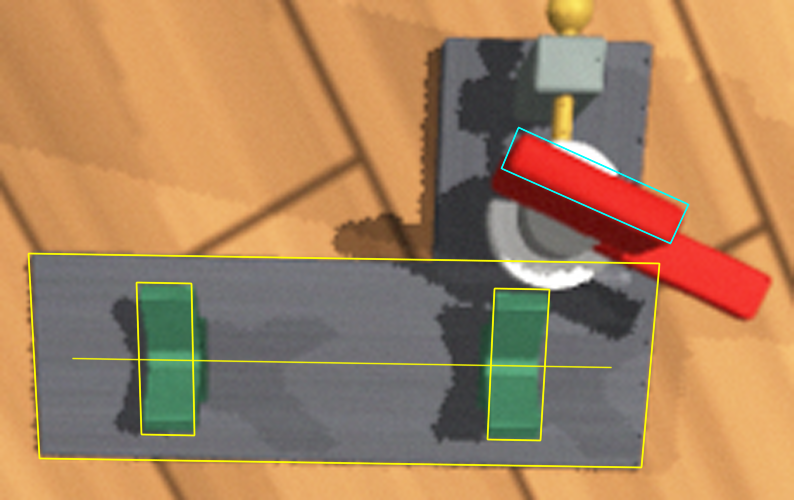

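View pics/or2.png

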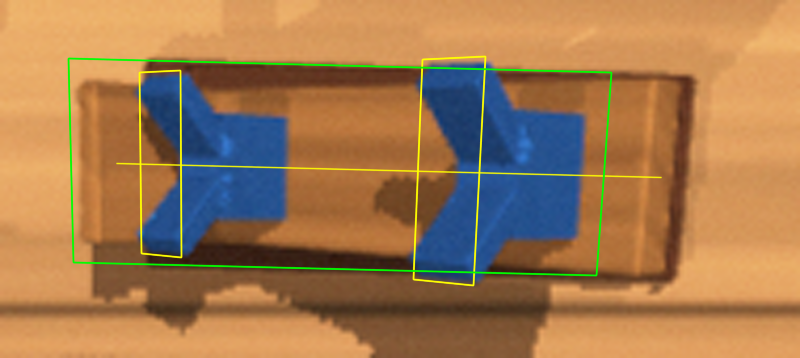

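Both overlays now fit. The bed is at (0.494, −0.3125) with yaw −0.508 and keeper angle about 0.1. The rest is at (0.588, 0.026) with its low end at yaw π/2−0.025. Next I'll hover over the pale blank and look.

```bash
python3 - <<'E'
from plant import r,vision,telemetry,models
from h import *
import pickle
a=np.radians(60); M=T(DN,[np.cos(a),np.sin(a),0])
r.move_to(np.array([.434,.334,.31]),qw(M))
k=vision.get_calibration("wrist"); im=vision.snapshot("wrist"); cv2.imwrite("pics/w_bl.png",im[:,:,::-1]); pickle.dump(k,open("kbl.pkl","wb"))
for m in ["blank","blank_center"]: print(m,[(np.round(d["at"],4).tolist(),round(float(d["score"]),2)) for d in models.mark_of(m,"wrist")][:4])
print(telemetry.current_t()); c=proj(k,[.434,.334,.21]); print(c)
E
```

```text
blank [([0.391, 0.4245, 0.0006], 0.97), ([0.5262, 0.3953, 0.0012], 0.64), ([0.3271, 0.3537, 0.0013], 0.6), ([0.432, 0.3335, 0.0092], 0.57)]
blank_center [([0.4308, 0.3322, 0.1063], 0.82), ([0.3841, 0.4285, 0.0997], 0.78), ([0.5215, 0.3934, 0.0939], 0.76), ([0.5895, 0.3147, -0.0005], 0.63)]
6.8
[[317.84776965 204.48831177]]
```

View pics/w_bl.png

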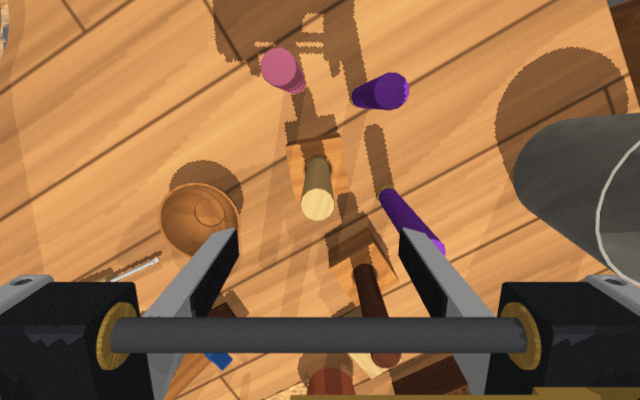

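Pale rod's top disc is at (318,204) and was predicted at (317.8,204.5), so the position is confirmed. Grasping and lifting.

```bash
python3 - <<'E'
from plant import r,gripper_to,vision,telemetry,models
from h import *
a=np.radians(60); M=T(DN,[np.cos(a),np.sin(a),0])
r.move_l(np.array([.434,.334,.196]),vel=.12)
gripper_to(.02,40); print("open",telemetry.current_opening(),telemetry.current_wrist_force())
r.move_l(np.array([.434,.334,.30]),vel=.15)
r.move_l(np.array([.434,.334,.42]),vel=.3)
print("open",telemetry.current_opening(),telemetry.current_wrist_force(),telemetry.current_t())
im=vision.snapshot("scene"); cv2.imwrite("pics/s_lift.png",im[:,:,::-1])
E
```

```text
open 0.02765330778313696 [ 0.18157053 -0.33657386 -0.59128634]
open 0.027771065060057328 [-0.27549156 -0.64121825 -0.56051744] 10.325
```

View pics/s_lift.png

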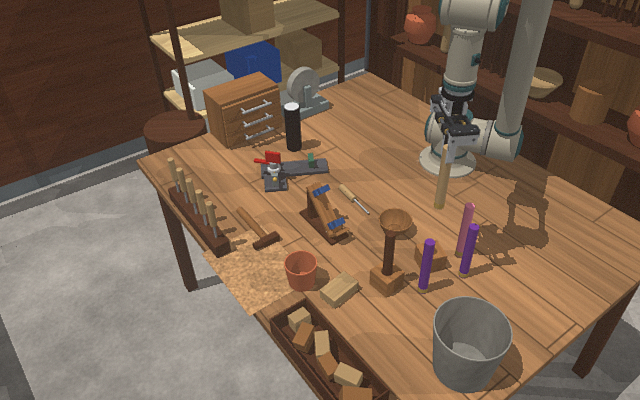

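The blank hangs straight from the gripper, from (447,140) to (440,208), clear of the holder. Next is the V-rest.

```bash
python3 - <<'E'
from plant import r,gripper_to,vision,telemetry,models,inverse_kinematics
from h import *
o,M=rest_frame([.588,.026,.125],np.pi/2-.025); q=qw(T(M[:,0],-M[:,1]))
print(np.round(inverse_kinematics(o+M@[-.09,0,.11],q),2))
r.move_to(o+M@[-.09,0,.11],q)
r.move_l(o+M@[-.09,0,.03],vel=.15)
for c in("scene","side"):
    cv2.imwrite(f"pics/{c}_r1.png",vision.snapshot(c)[:,:,::-1])
print(telemetry.current_opening(),telemetry.current_wrist_force(),telemetry.current_t())
a=cv2.imread("pics/scene_r1.png")[140:260,250:410];b=cv2.imread("pics/side_r1.png")[130:250,220:380]
cv2.imwrite("pics/r1.png",np.hstack([cv2.resize(x,(400,300),interpolation=cv2.INTER_CUBIC) for x in(a,b)]))
E
```

```text
[-0.47  0.39  1.51  0.69  1.63 -0.55]
0.027457038774697046 [-0.56516473  0.51758049 -1.02436432] 12.5167
```

View pics/r1.png

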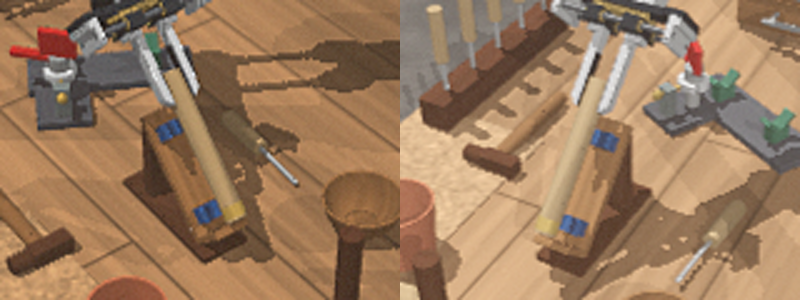

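The rod is parallel to the V and 30 mm above it, with its brass end towards the stop. Lowering under guard.

```bash
python3 - <<'E'
from plant import r,gripper_to,vision,telemetry,models,inverse_kinematics
from h import *
o,M=rest_frame([.588,.026,.125],np.pi/2-.025)
r.move_l(o+M@[-.09,0,.008],vel=.08)
g=r.move_l(o+M@[-.09,0,-.006],vel=.02,guard=5)
print(g,"local",np.round(M.T@(telemetry.current_ee_pos()-o),4),telemetry.current_wrist_force(),telemetry.current_t())
for c in("scene","side"):
    cv2.imwrite(f"pics/{c}_r2.png",vision.snapshot(c)[:,:,::-1])
a=cv2.imread("pics/scene_r2.png")[140:260,250:410];b=cv2.imread("pics/side_r2.png")[130:250,220:380]
cv2.imwrite("pics/r2.png",np.hstack([cv2.resize(x,(400,300),interpolation=cv2.INTER_CUBIC) for x in(a,b)]))
E
```

```text
True local [-0.0898  0.0004  0.001 ] [ 0.85241044 -0.54309358  2.66199163] 13.4333
```

View pics/r2.png

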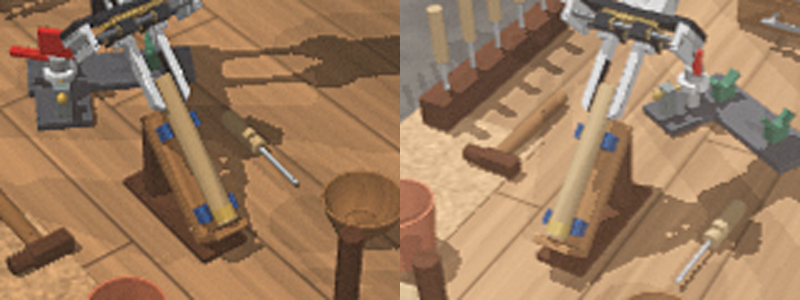

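Contact came at local z = +1 mm, so the rod is seated. Letting go, backing off along the rod, and looking from above.

```bash
python3 - <<'E'
from plant import r,gripper_to,vision,telemetry,models,inverse_kinematics
from h import *
import pickle
o,M=rest_frame([.588,.026,.125],np.pi/2-.025)
p=telemetry.current_ee_pos()
gripper_to(.07); r.hold(.2)
r.move_l(p-M[:,0]*.05,vel=.1); r.move_l(p-M[:,0]*.15,vel=.25)
r.move_to(np.array([.51,.028,.38]),qw(T(DN,[0,-1,0])))
k=vision.get_calibration("wrist"); cv2.imwrite("pics/w_r3.png",vision.snapshot("wrist")[:,:,::-1]); pickle.dump(k,open("kr3.pkl","wb"))
for m in ["blank","blank_center"]: print(m,[(np.round(d["at"],4).tolist(),round(float(d["score"]),2)) for d in models.mark_of(m,"wrist")][:3])
cv2.imwrite("pics/scene_r3.png",vision.snapshot("scene")[:,:,::-1])
cv2.imwrite("pics/side_r3.png",vision.snapshot("side")[:,:,::-1])
print(telemetry.current_t())
# overlay model with s short of stop
s=4; im=cv2.imread("pics/w_r3.png"); x,y,W,H=220,50,220,110; im=cv2.resize(im[y:y+H,x:x+W],None,fx=3.6,fy=3.6,interpolation=cv2.INTER_CUBIC)
off=np.array([x-.5,y-.5])
for sh in(0,.004):
  sg=[(o+M@[e-sh,-.014,0],o+M@[e-sh,.014,0]) for e in(-.1,.1)]+[(o+M@[-.1-sh,yy,0],o+M@[.1-sh,yy,0]) for yy in(-.014,.014)]
  draw(im,k,sg,(0,255,255) if sh==0 else (255,0,255),off,3.6)
b=cv2.imread("pics/side_r3.png")[130:250,220:380];a=cv2.imread("pics/scene_r3.png")[140:260,250:410]
bb=np.zeros((600,800,3),np.uint8); bb[:396,:792]=im[:396,:792]; bb[400:,:266]=cv2.resize(a,(266,200)); bb[400:,300:566]=cv2.resize(b,(266,200)); cv2.imwrite("pics/r3.png",bb)
E
```

```text
blank [([0.3305, 0.3553, 0.0015], 0.8), ([0.5875, 0.0966, 0.0551], 0.64), ([0.3924, 0.4212, 0.0002], 0.63)]
blank_center [([0.5843, 0.0245, 0.1251], 0.94), ([0.5219, 0.3917, 0.097], 0.92), ([0.386, 0.4265, 0.0997], 0.91)]
17.8417
```

View pics/r3.png

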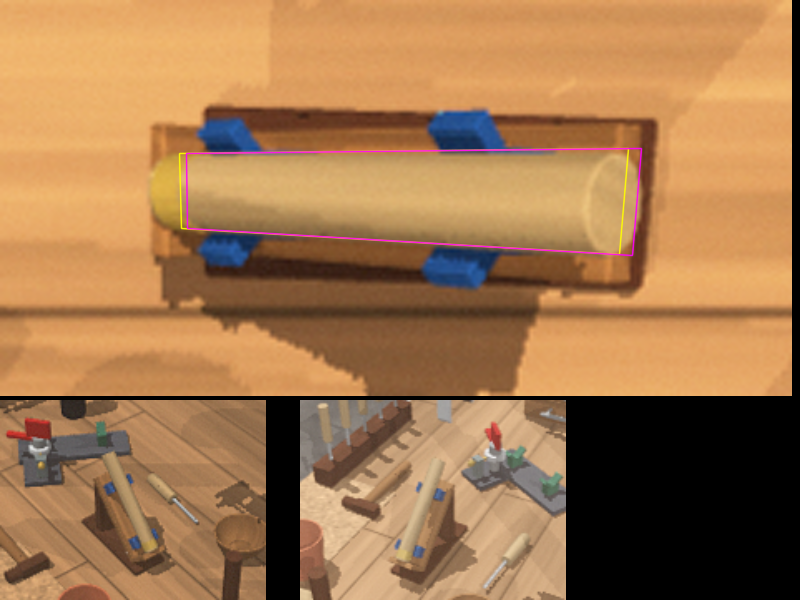

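```bash
python3 - <<'E'
from plant import vision
from h import *
import pickle
kw=pickle.load(open("kr3.pkl","rb"))
o,M=rest_frame([.588,.026,.125],np.pi/2-.025)
t=np.linspace(0,2*np.pi,40)
def ring(x): return np.array([o+M@[x,.014*np.cos(a),.014*np.sin(a)] for a in t])
out=[]
for nm,f,k,(x,y,W,H) in (("w","w_r3",kw,(255,75,150,60)),("scene","scene_r3",vision.get_calibration("scene"),(295,165,60,75)),("side","side_r3",vision.get_calibration("side"),(265,160,70,75))):
    for s,c in((-.004,(0,255,255)),(.004,(255,0,255))):
        S=min(400/W,300/H); im=cv2.resize(cv2.imread(f"pics/{f}.png")[y:y+H,x:x+W],None,fx=S,fy=S,interpolation=cv2.INTER_CUBIC)
        off=np.array([x-.5,y-.5])
        for e in(-.1,.1): R_=ring(e-s); draw(im,k,[(R_[i],R_[i+1]) for i in range(39)],c,off,S)
        draw(im,k,[(o+M@[-.1-s,yy,zz],o+M@[.1-s,yy,zz]) for yy,zz in((.014,0),(-.014,0),(0,.014))],c,off,S)
        b=np.zeros((300,400,3),np.uint8); b[:im.shape[0],:im.shape[1]]=im[:300,:400]; out.append(b)
cv2.imwrite("pics/sfit.png",cv2.resize(np.vstack([np.hstack(out[:2]),np.hstack(out[2:4]),np.hstack(out[4:])]),(533,600)))
cv2.imwrite("pics/sfitw.png",np.vstack([cv2.resize(o_[:160],(800,320),interpolation=cv2.INTER_CUBIC)[:300] for o_ in out[:2]]))
E
```

```text
(no output)
```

View pics/sfit.png

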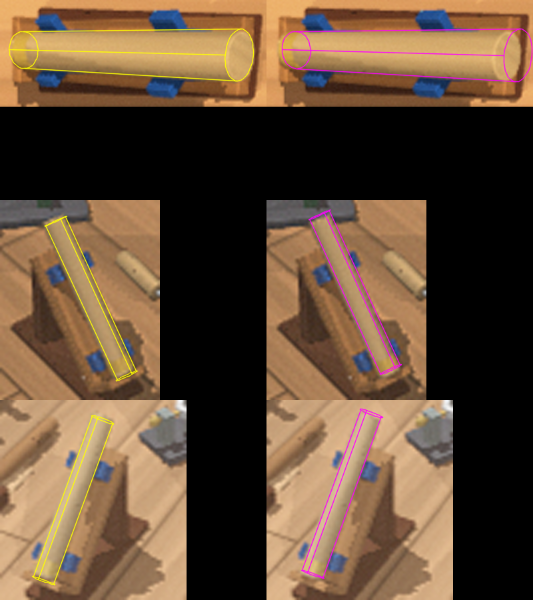

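View pics/sfitw.png

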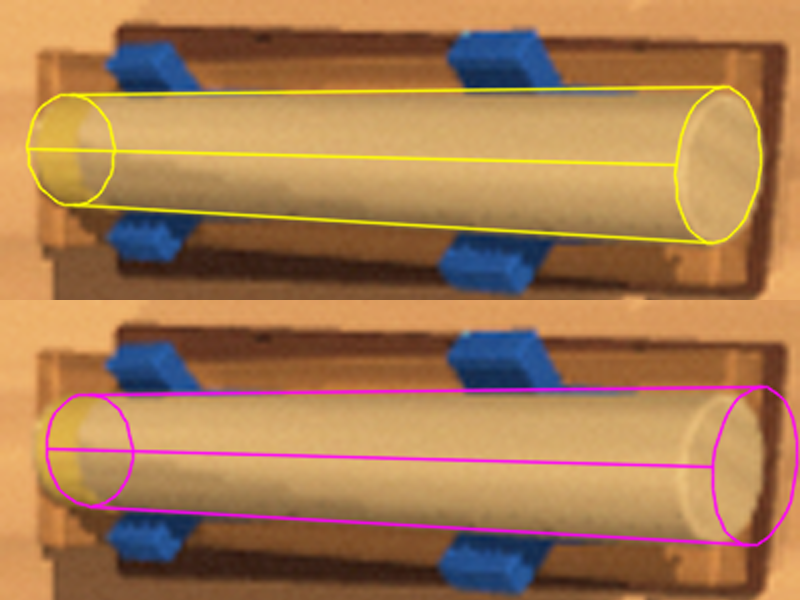

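All three views agree. The blank lies in both forks, with its middle about 2.5 mm along from my rest origin. Taking it across the middle.

```bash
python3 - <<'E'
from plant import r,gripper_to,vision,telemetry,models,inverse_kinematics
from h import *
o,M=rest_frame([.588,.026,.125],np.pi/2-.025); q=qw(T(-M[:,2],-M[:,1])); X=.0025
r.move_to(o+M@[X,0,.14],q); print(np.round(telemetry.current_joints(),2),telemetry.current_t())
r.move_l(o+M@[X,0,.006],vel=.13)
print("pre",telemetry.current_wrist_force())
gripper_to(.02,40); print("open",telemetry.current_opening(),telemetry.current_wrist_force())
for c in("scene","side"):
    cv2.imwrite(f"pics/{c}_g.png",vision.snapshot(c)[:,:,::-1])
r.move_l(o+M@[X,0,.07],vel=.1)
print("open",telemetry.current_opening(),telemetry.current_wrist_force(),telemetry.current_t())
for c in("scene","side"):
    cv2.imwrite(f"pics/{c}_g2.png",vision.snapshot(c)[:,:,::-1])
ims=[]
for f in("g","g2"):
    a=cv2.imread(f"pics/scene_{f}.png")[130:250,250:410];b=cv2.imread(f"pics/side_{f}.png")[130:250,220:380]
    ims.append(np.hstack([cv2.resize(x,(400,300),interpolation=cv2.INTER_CUBIC) for x in(a,b)]))
cv2.imwrite("pics/g.png",np.vstack(ims))
E
```

```text
[ 0.47  0.55  1.35 -0.67  1.66  0.59] 18.7083
pre [ 0.19209922 -0.20696599  0.68855949]
open 0.02729604204099308 [-1.56083795  0.64857423  1.5017656 ]
open 0.026664489057653982 [ 0.19183184 -0.63962641 -0.48227503] 21.525
```

View pics/g.png

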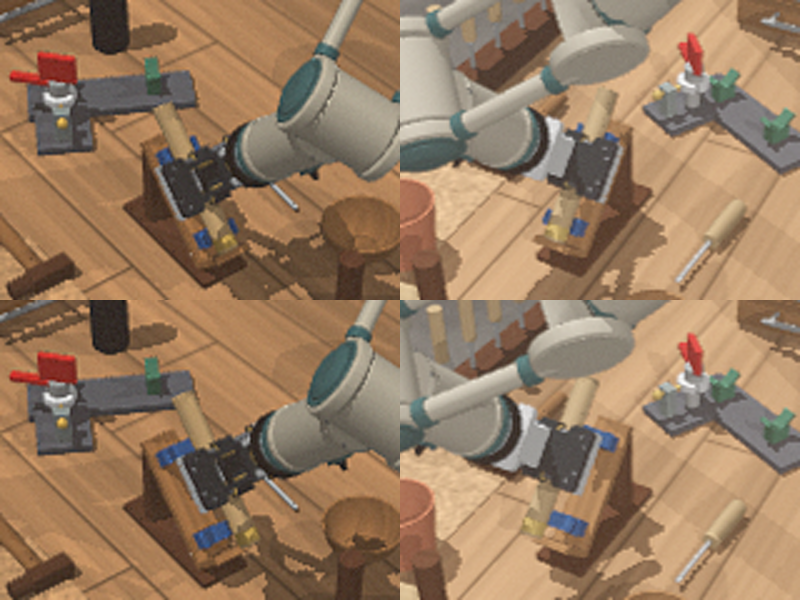

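The blank is held across its middle and clear of the forks. Carrying it over the bed.

```bash
cat > ovbed.py <<'E'
from h import *
from plant import vision
def shot(tag,b,by,z,th=None,cyl=True):
    M=yawm(by); t=np.linspace(0,2*np.pi,40); out=[]
    for nm,(x,y,W,H) in {"scene":(240,130,110,75),"side":(300,125,100,80)}.items():
        k=vision.get_calibration(nm); im=vision.snapshot(nm)[:,:,::-1]; S=min(400/W,300/H)
        raw=cv2.resize(im[y:y+H,x:x+W],None,fx=S,fy=S,interpolation=cv2.INTER_CUBIC); o=raw.copy(); off=np.array([x-.5,y-.5])
        for e in(-.1,.1):
            R_=[np.array(b)+M@[e,.014*np.cos(a),z+.014*np.sin(a)] for a in t]; draw(o,k,[(R_[i],R_[i+1]) for i in range(39)],(0,255,255),off,S)
        draw(o,k,[(np.array(b)+M@[-.1,yy,z+zz],np.array(b)+M@[.1,yy,z+zz]) for yy,zz in((.014,0),(-.014,0),(0,.014))],(0,255,255),off,S)
        for i in(raw,o):
            c=np.zeros((300,400,3),np.uint8); c[:i.shape[0],:i.shape[1]]=i[:300,:400]; out.append(c)
    cv2.imwrite(f"pics/{tag}.png",np.vstack([np.hstack(out[:2]),np.hstack(out[2:])]))
E
python3 - <<'E'
from plant import r,gripper_to,vision,telemetry,models,inverse_kinematics
from h import *
from ovbed import shot
b=np.array([.494,-.3125,0]);by=-.508;B=yawm(by); q=qw(T(DN,-B[:,1]))
p=telemetry.current_ee_pos(); r.move_l(np.array([p[0],p[1],.36]),vel=.25)
r.move_to(b+[0,0,.27],q)
r.move_l(b+[0,0,.111],vel=.2)
print(np.round(telemetry.current_joints(),2),telemetry.current_opening(),telemetry.current_wrist_force(),telemetry.current_t())
shot("b1",b,by,.105)
E
```

```text
[-0.68  0.38  1.66 -0.    1.1   1.4 ] 0.02707996733779968 [ 0.80591009 -0.3852891   0.48036745] 24.975
```

View pics/b1.png

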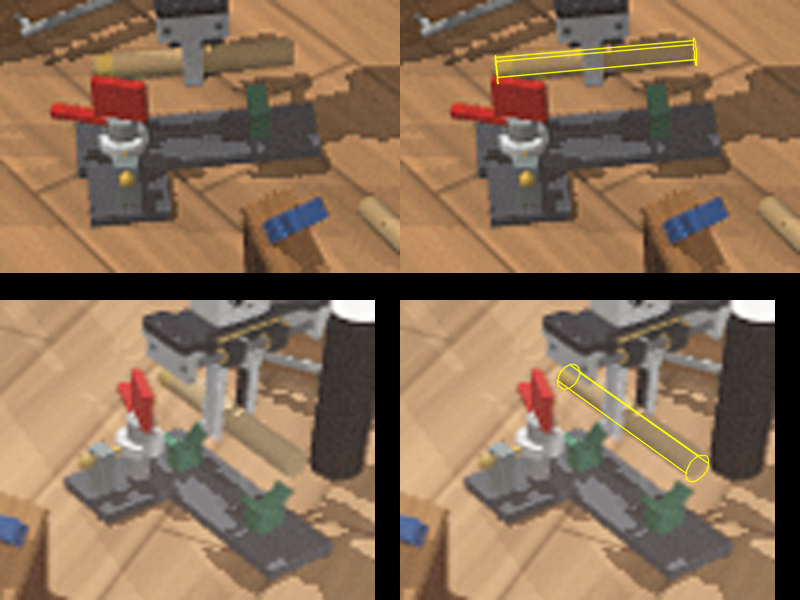

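The rod is level over the saddles and matches the model: its ends sit within about 2 px at (97,60) and (295,47) in the scene crop. Lowering under guard.

```bash
python3 - <<'E'
from plant import r,gripper_to,vision,telemetry,models,inverse_kinematics
from h import *
from ovbed import shot
b=np.array([.494,-.3125,0]);by=-.508
r.move_l(b+[0,0,.070],vel=.1)
g=r.move_l(b+[0,0,.055],vel=.02,guard=5)
print(g,telemetry.current_ee_pos(),telemetry.current_wrist_force(),telemetry.current_torque(),telemetry.current_t())
shot("b2",b,by,.055)
E
```

```text
True [ 0.4939063  -0.3129713   0.06050629] [-0.30188416 -2.06708907  2.0823846 ] [-0.10327664  0.02308979  0.00818279] 26.1583
```

View pics/b2.png

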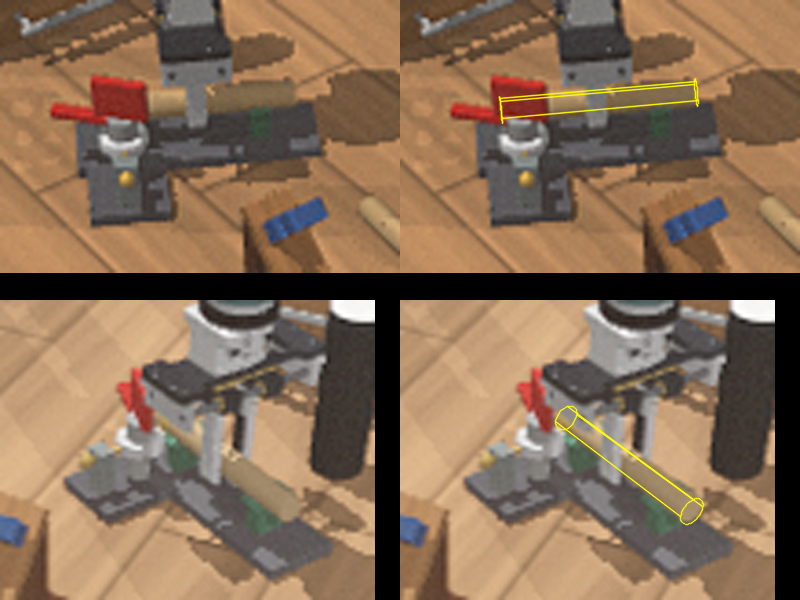

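```bash
python3 - <<'E'
from plant import r,gripper_to,vision,telemetry,models,inverse_kinematics
from h import *
import pickle
b=np.array([.494,-.3125,0]);by=-.508;B=yawm(by)
p=telemetry.current_ee_pos()
gripper_to(.06); r.hold(.2)
r.move_l(p+[0,0,.05],vel=.1); r.move_l(p+[0,0,.22],vel=.3)
r.move_to(np.array([.458,-.381,.34]),qw(T(DN,yawm(-.49)[:,0])))
k=vision.get_calibration("wrist"); cv2.imwrite("pics/w_b3.png",vision.snapshot("wrist")[:,:,::-1]); pickle.dump(k,open("kb3.pkl","wb"))
for m in ["blank_center","keeper_grip","pin_ball"]: print(m,[(np.round(d["at"],4).tolist(),round(float(d["score"]),2)) for d in models.mark_of(m,"wrist")][:3])
print(telemetry.current_t())
from ov2 import ovb
ovb(b,by,.1,"ob3",img="w_b3",k=k)
im=cv2.imread("pics/ob3.png"); S=3.45; off=np.array([219.5,-.5]); t=np.linspace(0,2*np.pi,40)
for e in(-.1,.1):
    R_=[b+B@[e,.014*np.cos(a),.055+.014*np.sin(a)] for a in t]; draw(im,k,[(R_[i],R_[i+1]) for i in range(39)],(255,0,255),off,S)
cv2.imwrite("pics/ob3.png",im)
E
```

```text
blank_center [([0.4916, -0.3143, 0.0548], 0.92)]
keeper_grip [([0.5875, -0.3047, 0.1102], 0.67)]
pin_ball [([0.6182, -0.2455, 0.0536], 0.47)]
30.2333
```

View pics/ob3.png

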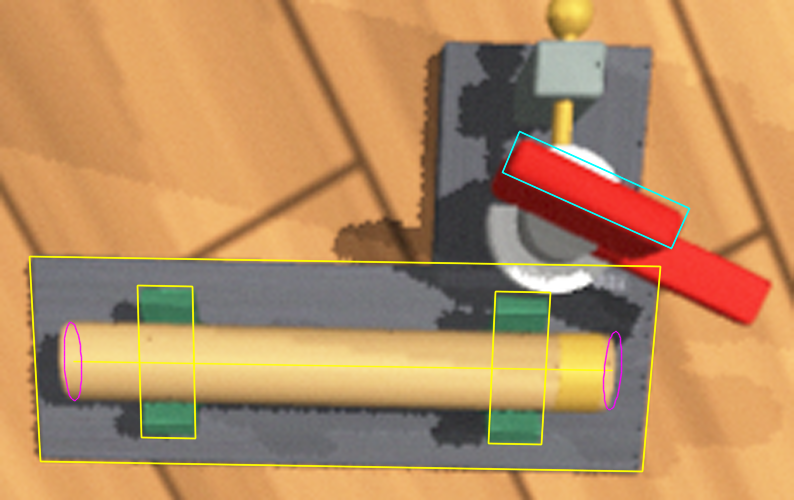

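```bash
python3 - <<'E'
import cv2
cv2.imwrite("pics/b3raw.png",cv2.resize(cv2.imread("pics/w_b3.png")[0:145,220:450],None,fx=3.45,fy=3.45,interpolation=cv2.INTER_CUBIC))
E
```

```text
(no output)
```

View pics/b3raw.png

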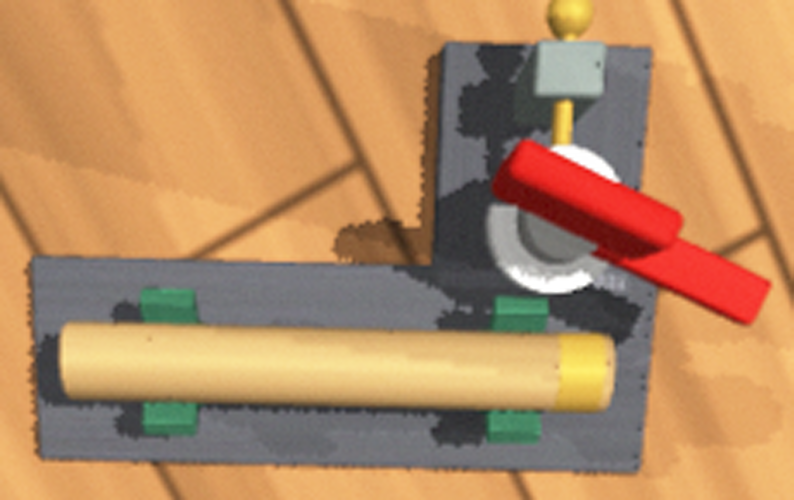

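The blank lies in both saddles, centred to about 2 mm (ends at 60 and 615 in the crop). The keeper matches angle 0.1. Next is the keeper, pinched with modest force while I check for side load.

```bash
python3 - <<'E'
from plant import r,gripper_to,vision,telemetry,models,inverse_kinematics
from h import *
g=np.array([.5853,-.3035,0]); by=-.508; a=by-.37+np.pi/2
q=qw(T(DN,[np.cos(a),np.sin(a),0]))
r.move_to(g+[0,0,.23],q)
r.move_l(g+[0,0,.117],vel=.12,guard=8)
f0=telemetry.current_wrist_force(); print(telemetry.current_ee_pos(),f0,np.round(telemetry.current_joints(),3))
gripper_to(.0,20); print("open",telemetry.current_opening(),telemetry.current_wrist_force()-f0,telemetry.current_torque(),telemetry.current_t())
from ovbed import shot
shot("k1",[.494,-.3125,0],by,.055)
E
```

```text
[ 0.58579832 -0.30395362  0.11793311] [ 0.33391908  0.32234207 -0.2213215 ] [-0.584  0.475  1.48  -0.     1.185 -1.277]
open 0.011778731917409309 [-4.22262976 -3.86434767 -0.18284587] [-0.40146433  0.48348167  0.00623662] 33.0417
```

View pics/k1.png

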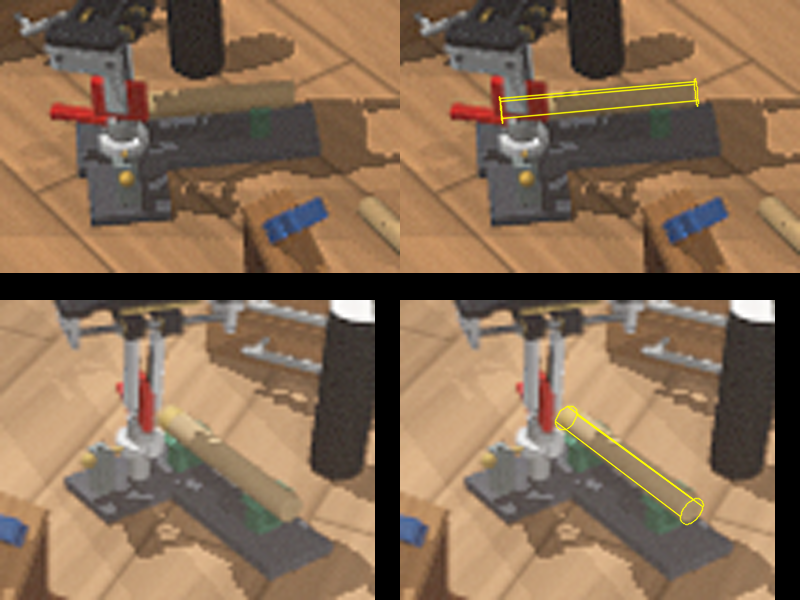

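The fin is pinched, with 5.7 N of side load. I'll relieve that by shifting about 1 mm, then turn in steps.

```bash
python3 - <<'E'
from plant import r,gripper_to,vision,telemetry,models,inverse_kinematics
from h import *
f0=np.array([.334,.322,-.221])
p=telemetry.current_ee_pos(); f=telemetry.current_wrist_force()-f0
d=f.copy(); d[2]=0; d/=np.linalg.norm(d)
r.move_l(p+d*.001,vel=.02)
print(telemetry.current_wrist_force()-f0)
j=np.array(telemetry.current_joints()); j0=j[5]
for s in (.2,.4):
    t=j.copy(); t[5]=j0+s; r.movej(t)
    print(s,np.round(telemetry.current_wrist_force()-f0,2),np.round(telemetry.current_torque(),3),telemetry.current_t(),telemetry.current_opening())
print("j0",j0)
E
```

```text
[-0.83140481  0.70027598  1.19097702]
0.2 [-1.85 -0.45  2.12] [-0.15   0.058  0.415] 33.7083 0.012903596936146438
0.4 [-0.73 -2.33  0.17] [-0.601 -0.177  0.548] 34.0167 0.015974323802363962
j0 -1.279857822285278
```

```bash
python3 - <<'E'
from plant import telemetry
from ovbed import shot
shot("k2",[.494,-.3125,0],-.508,.055)
print(telemetry.current_wrist_force(),telemetry.current_torque(),telemetry.current_opening(),telemetry.current_joints())
E
```

```text
[ 0.69916491 -3.77265644 -0.97047985] [-0.6543836  -0.23419527  0.54717969] 0.016014682125312023 [-5.86817163e-01  4.74444383e-01  1.48212131e+00  1.10095012e-03
  1.18279947e+00 -8.83576141e-01]
```

View pics/k2.png

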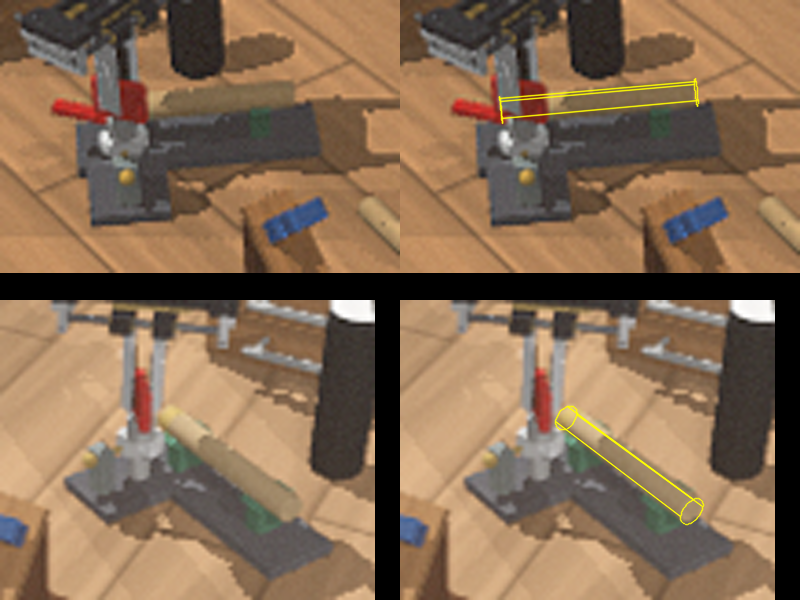

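```bash
python3 - <<'E'
from plant import r,gripper_to,telemetry
import numpy as np
f0=np.array([.334,.322,-.221])
gripper_to(0,60); r.hold(.2)
print(np.round(telemetry.current_wrist_force()-f0,2),np.round(telemetry.current_torque(),3),telemetry.current_t(),telemetry.current_opening())
from ovbed import shot
shot("k3",[.494,-.3125,0],-.508,.055)
E
```

```text
[ 1.33 -5.53 -0.19] [-0.925 -0.529  0.791] 34.5333 0.014734411358364598
```

View pics/k3.png

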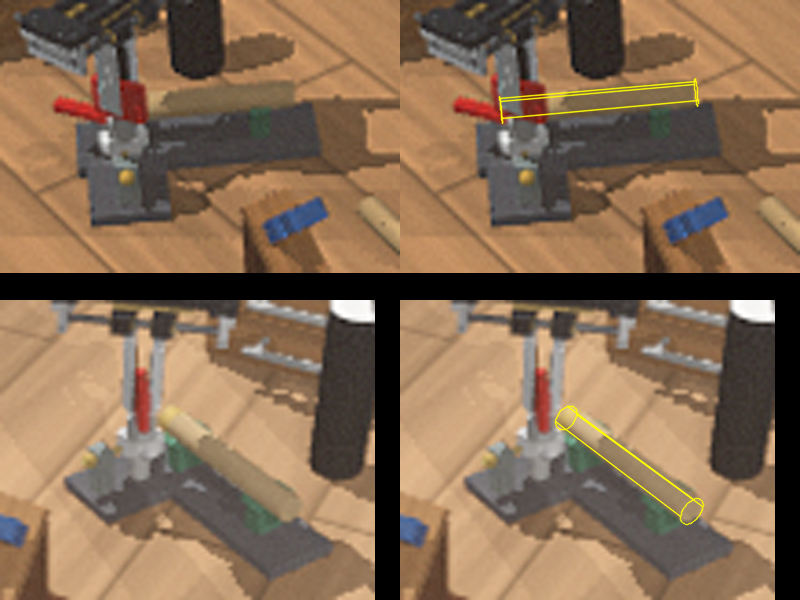

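```bash
python3 - <<'E'
from plant import r,gripper_to,telemetry
import numpy as np
for i in range(3):
    print(np.round(telemetry.current_wrist_force(),2),np.round(telemetry.current_torque(),3),telemetry.current_t(),telemetry.current_opening(), np.round(telemetry.current_ee_pos(),4), np.round(telemetry.current_joint_efforts(),2))
    r.hold(.15)
E
python3 - <<'E'
import cv2,numpy as np
from plant import vision
a=vision.snapshot("wrist")[:,:,::-1]; cv2.imwrite("pics/w_k4.png",a)
E
```

```text
[ 1.84 -4.14 -0.27] [-1.015 -0.525  0.791] 34.6333 0.014593348044332252 [ 0.5847 -0.305   0.1172] [  1.35 -50.16 -19.48   1.36   1.81   0.79]
[ 1.92 -5.25 -0.7 ] [-1.046 -0.539  0.834] 34.7833 0.014905360738540197 [ 0.5847 -0.305   0.1172] [  1.32 -50.15 -19.49   1.36   1.8    0.82]
[ 1.01 -4.08 -0.56] [-1.061 -0.514  0.894] 34.9333 0.014657907249476684 [ 0.5847 -0.305   0.1172] [  1.3  -50.14 -19.5    1.37   1.79   0.84]
```

View pics/w_k4.png

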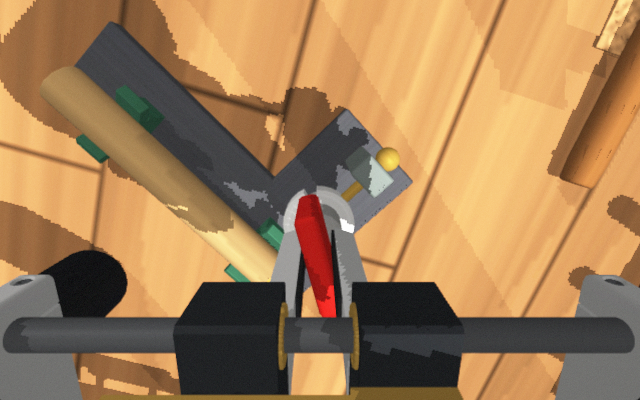

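```bash
python3 - <<'E'
from plant import vision
from h import *
import pickle
k=vision.get_calibration("wrist"); pickle.dump(k,open("kk4.pkl","wb"))
im=cv2.imread("pics/w_k4.png"); x,y,W,H=180,80,270,200; S=2.9
g=np.array([.5849,-.3037,0]); out=cv2.resize(im[y:y+H,x:x+W],None,fx=S,fy=S,interpolation=cv2.INTER_CUBIC); off=np.array([x-.5,y-.5])
for th,c in((.1,(255,255,0)),(.35,(0,255,255))):
    A=yawm(-.508-.27-th)
    draw(out,k,box([-.028,-.006,.126],[.028,.006,.126],g,A)+box([0,-.008,.083],[.074,.008,.083],g,A),c,off,S)
cv2.imwrite("pics/k4.png",out)
E
```

```text
(no output)
```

View pics/k4.png

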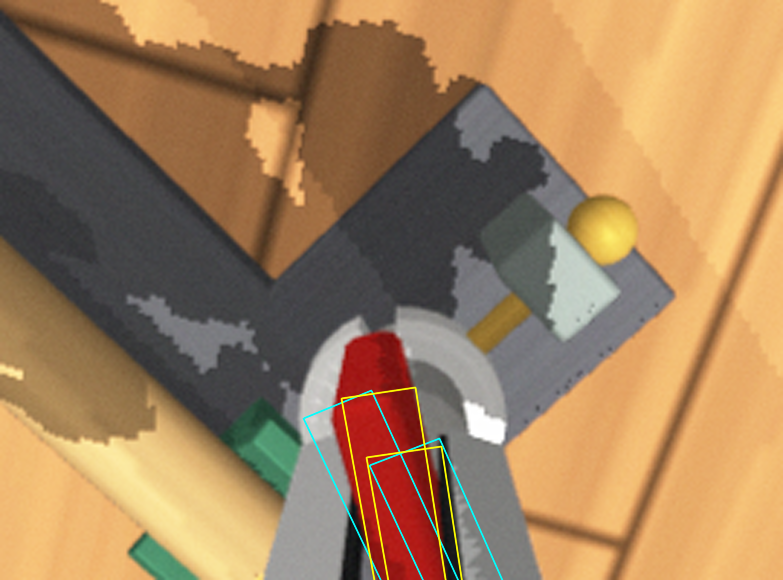

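```bash
python3 - <<'E'
from plant import r,gripper_to,telemetry
import numpy as np
j=np.array(telemetry.current_joints())
for s in(-.15,-.25,-.15,0,.1):
    t=j.copy(); t[5]=j[5]+s; r.movej(t)
    print(s,np.round(telemetry.current_wrist_force(),2),np.round(telemetry.current_torque(),3),round(telemetry.current_t(),2),round(telemetry.current_opening(),5))
E
```

```text
-0.15 [ 1.4  -1.24 -0.37] [-0.493 -0.211  0.475] 35.4 0.01261
-0.25 [-0.04 -1.87 -0.09] [-0.206  0.035  0.285] 35.65 0.01158
-0.15 [-0.23 -0.06  0.53] [-0.037  0.101  0.901] 35.9 0.01241
0 [-0.15  1.21 -0.76] [-0.135  0.038 -0.08 ] 36.17 0.0115
0.1 [0.8  3.03 2.02] [ 0.033  0.03  -0.042] 36.42 0.01181
```

Backing off and turning again freed it. The fin now follows the jaws, with opening 11.8 mm and almost no torque. Continuing towards 1.3.

```bash
python3 - <<'E'
from plant import r,gripper_to,telemetry
import numpy as np
j=np.array(telemetry.current_joints())
for tgt in(-.6,-.42,-.25,-.15):
    t=j.copy(); t[5]=tgt; r.movej(t)
    print(tgt,np.round(telemetry.current_wrist_force(),2),np.round(telemetry.current_torque(),3),round(telemetry.current_t(),2),round(telemetry.current_opening(),5))
from ovbed import shot
shot("k5",[.494,-.3125,0],-.508,.055)
E
```

```text
-0.6 [-0.19  1.27 -0.3 ] [-0.117 -0.168  0.137] 36.71 0.01168
-0.42 [0.88 3.06 3.26] [ 0.406 -0.27  -0.082] 37.0 0.01181
-0.25 [3.86 3.15 1.44] [ 0.625 -0.52  -0.718] 37.28 0.01166
-0.15 [ 5.5   2.59 -0.67] [ 0.619 -0.562 -0.499] 37.53 0.01147
```

View pics/k5.png

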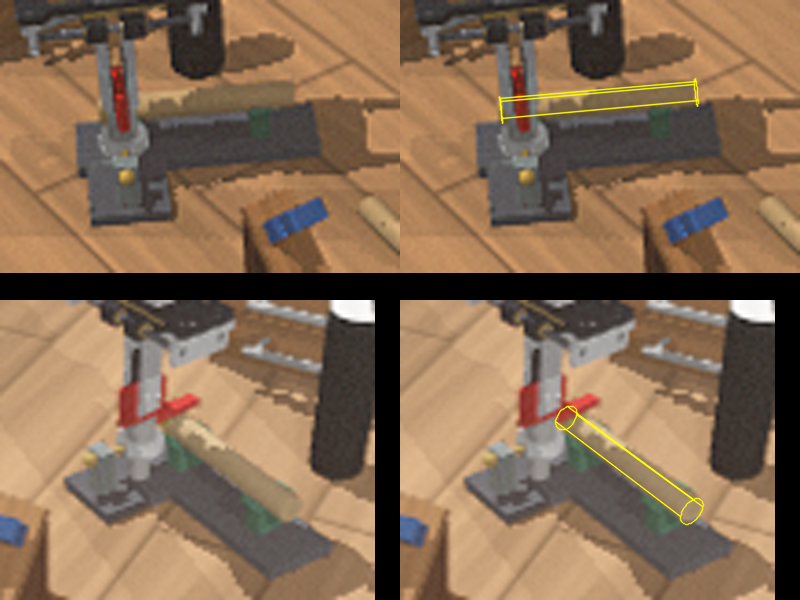

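```bash
python3 - <<'E'
from plant import r,gripper_to,telemetry,vision
from h import *
import pickle
j=np.array(telemetry.current_joints())
for tgt in(-.1,-.07):
    t=j.copy(); t[5]=tgt; r.movej(t)
    print(tgt,np.round(telemetry.current_wrist_force(),2),np.round(telemetry.current_torque(),3),round(telemetry.current_t(),2),round(telemetry.current_opening(),5))
k=vision.get_calibration("wrist"); im=vision.snapshot("wrist")[:,:,::-1]; cv2.imwrite("pics/w_k6.png",im); pickle.dump(k,open("kk6.pkl","wb"))
x,y,W,H=180,80,270,200; S=2.9
g=np.array([.5849,-.3037,0]); out=cv2.resize(im[y:y+H,x:x+W],None,fx=S,fy=S,interpolation=cv2.INTER_CUBIC); cv2.imwrite("pics/k6.png",out)
E
```

```text
-0.1 [3.17 3.13 1.85] [ 0.483 -0.276 -0.202] 37.88 0.01128
-0.07 [2.92 2.77 0.56] [ 0.427 -0.282 -0.035] 38.13 0.0114
```

View pics/k6.png

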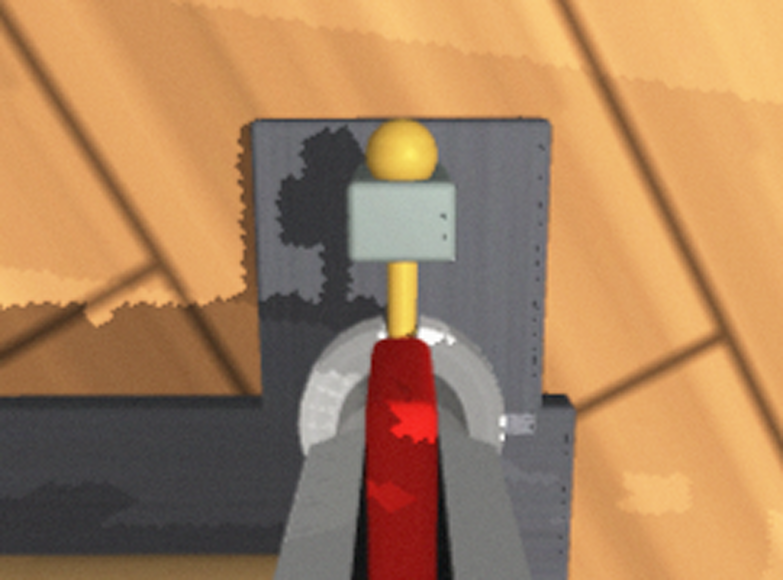

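```bash
python3 - <<'E'
from h import *
import pickle
def ball(f,k,roi):
    im=cv2.imread(f); x,y,W,H=roi; h=cv2.cvtColor(im[y:y+H,x:x+W],cv2.COLOR_BGR2HSV)
    m=((h[...,0]>20)&(h[...,0]<30)&(h[...,1]>150)&(h[...,2]>110)).astype(np.uint8)
    n,l,st,c=cv2.connectedComponentsWithStats(m); i=1+np.argmax(st[1:,4]); u=c[i]+[x,y]
    d=Rq(k["orientation"]).apply([(u[0]-k["cx"])/k["fx"],(u[1]-k["cy"])/k["fy"],1]); p=k["position"]+d*(.055-k["position"][2])/d[2]
    print(f,u,st[i],np.round(yawm(-.508).T@(p-[.494,-.3125,0]),4))
K=pickle.load(open("k.pkl","rb"))
ball("pics/w_k4.png",pickle.load(open("kk4.pkl","rb")),(370,140,40,40))
ball("pics/w_k6.png",pickle.load(open("kk6.pkl","rb")),(300,118,40,24))
E
```

```text
pics/w_k4.png [389.50184502 159.80442804] [  9  10  20  21 271] [0.0777 0.1147 0.055 ]
pics/w_k6.png [319.79264214 132.06688963] [ 10   3  20  21 299] [0.0772 0.1137 0.055 ]
```

The ball has moved in only about 1 mm, so the pin has not dropped yet. I'll sweep in fine steps and watch the ball.

```bash
cat >> h.py <<'E'
def ballpos(im,k,dbg=False):
    c0=proj(k,np.array([.494,-.3125,.055])+yawm(-.508)@[.077,.112,0])[0].astype(int)
    x,y=c0[0]-20,c0[1]-20; h=cv2.cvtColor(im[y:y+40,x:x+40],cv2.COLOR_BGR2HSV)
    m=((h[...,0]>20)&(h[...,0]<30)&(h[...,1]>150)&(h[...,2]>110)).astype(np.uint8)
    m=cv2.morphologyEx(m,cv2.MORPH_OPEN,cv2.getStructuringElement(cv2.MORPH_ELLIPSE,(11,11)))
    n,l,st,c=cv2.connectedComponentsWithStats(m)
    if n<2: return None
    i=1+np.argmax(st[1:,4]); u=c[i]+[x,y]
    d=Rq(k["orientation"]).apply([(u[0]-k["cx"])/k["fx"],(u[1]-k["cy"])/k["fy"],1]); p=k["position"]+d*(.055-k["position"][2])/d[2]
    return np.round(yawm(-.508).T@(p-[.494,-.3125,0]),4)[:2],st[i][4]
E
python3 - <<'E'
from plant import r,gripper_to,telemetry,vision
from h import *
j=np.array(telemetry.current_joints())
best=None
for tgt in(-.045,-.02,.005,.03):
    t=j.copy(); t[5]=tgt; r.movej(t); r.hold(.1)
    k=vision.get_calibration("wrist"); im=np.ascontiguousarray(vision.snapshot("wrist")[:,:,::-1])
    b=ballpos(im,k); print(tgt,b,np.round(telemetry.current_torque()[2],3),round(telemetry.current_t(),2),round(telemetry.current_opening(),5))
    if b is not None and b[0][1]<.1110: break
cv2.imwrite("pics/w_k7.png",im); x,y,W,H=220,80,200,140
cv2.imwrite("pics/k7.png",cv2.resize(im[y:y+H,x:x+W],None,fx=4,fy=4,interpolation=cv2.INTER_CUBIC))
E
```

```text
-0.045 None 0.002 38.58 0.01125
-0.02 None 0.082 38.98 0.01167
0.005 None 0.259 39.38 0.01155
0.03 None 0.415 39.78 0.0119
```

View pics/k7.png

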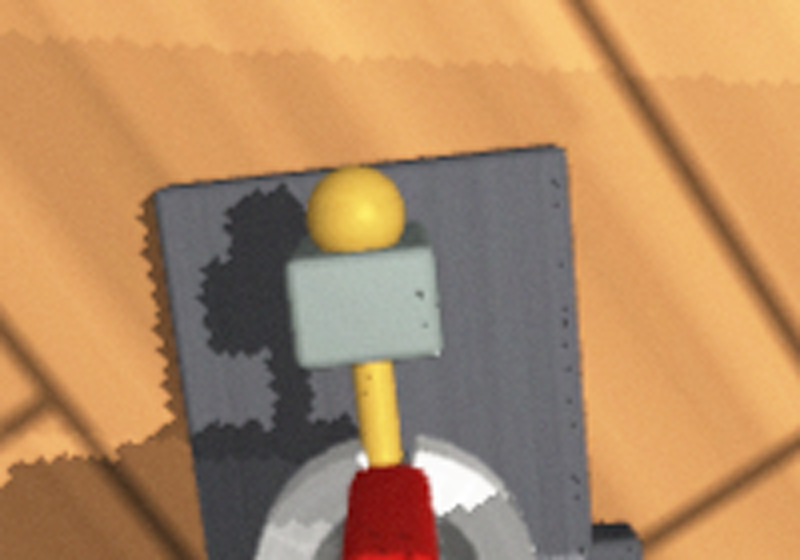

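The picture shows the pin between the notch's two edges, at (365,460) and (412,440). The torque rises past 1.31, as it would with the keeper locked. I'll return to the zero-torque angle, let go, and compare the ball from the same viewpoint as before.

```bash
python3 - <<'E'
from plant import r,gripper_to,telemetry,vision
from h import *
import pickle
j=np.array(telemetry.current_joints()); t=j.copy(); t[5]=-.05; r.movej(t)
print(np.round(telemetry.current_torque(),3),np.round(telemetry.current_wrist_force(),2))
p=telemetry.current_ee_pos()
gripper_to(.05); r.hold(.1)
r.move_l(p+[0,0,.04],vel=.1); r.move_l(p+[0,0,.2],vel=.3)
r.move_to(np.array([.458,-.381,.34]),qw(T(DN,yawm(-.49)[:,0])))
k=vision.get_calibration("wrist"); im=vision.snapshot("wrist")[:,:,::-1]; cv2.imwrite("pics/w_e.png",im); pickle.dump(k,open("ke.pkl","wb"))
print(telemetry.current_t())
S=3.45
a=cv2.resize(cv2.imread("pics/w_b3.png")[0:80,300:415],None,fx=S,fy=S,interpolation=cv2.INTER_CUBIC)
b=cv2.resize(im[0:80,300:415],None,fx=S,fy=S,interpolation=cv2.INTER_CUBIC)
c=cv2.resize(im[0:145,220:450],None,fx=2.3,fy=2.3,interpolation=cv2.INTER_CUBIC)
o=np.zeros((600,800,3),np.uint8); o[:276,:396]=a[:276,:396]; o[:276,400:796]=b[:276,:396]; o[280:280+320,:529]=c[:320]; cv2.imwrite("pics/e.png",o)
print(proj(k,[[.5,-.3,.055]])-proj(pickle.load(open("kb3.pkl","rb")),[[.5,-.3,.055]]))
E
```

```text
[ 0.469 -0.374  0.05 ] [3.73 2.47 0.74]
42.825
[[-0.21107215  0.73326115]]
```

View pics/e.png

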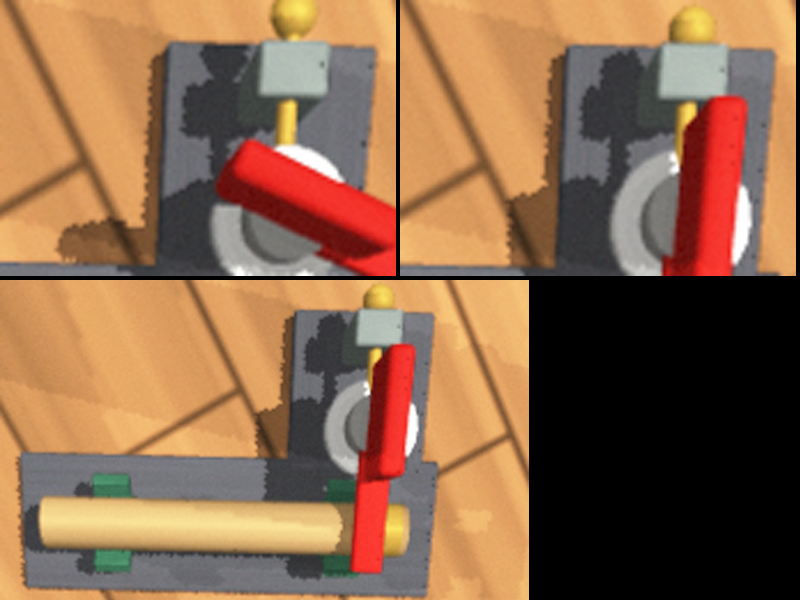

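```bash
python3 - <<'E'
from h import *
from plant import vision
import pickle
ke=pickle.load(open("ke.pkl","rb")); kb=pickle.load(open("kb3.pkl","rb"))
B=yawm(-.508); b=np.array([.494,-.3125,0]); g=b+B@[.075,.052,0]; t=np.linspace(0,2*np.pi,40)
def pan(f,k,roi,S,ys,th):
    x,y,W,H=roi; o=cv2.resize(cv2.imread(f)[y:y+H,x:x+W],None,fx=S,fy=S,interpolation=cv2.INTER_CUBIC); off=np.array([x-.5,y-.5])
    for yy,c in ys:
        u=proj(k,b+B@[.0772,yy,.055])[0]; rr=.008*k["fx"]/(k["position"][2]-.055)
        cv2.circle(o,tuple(int(round(v)) for v in (u-off)*S),int(rr*S),c,1,cv2.LINE_AA)
    A=yawm(-.508-.27-th); draw(o,k,box([-.028,-.006,.126],[.028,.006,.126],g,A)+box([.03,-.008,.083],[.074,.008,.083],g,A),(255,255,0),off,S)
    return o
ys=[(.117,(0,0,255)),(.1115,(255,0,255))]
A=pan("pics/w_b3.png",kb,(345,0,80,120),5,ys,.1); E=pan("pics/w_e.png",ke,(345,0,80,120),5,ys,1.3)
cv2.imwrite("pics/e2.png",np.hstack([A,E])[:600])
# scene/side before/after of ball
for nm in("scene","side"):
    im=vision.snapshot(nm)[:,:,::-1]; cv2.imwrite(f"pics/{nm}_e.png",im)
    k=vision.get_calibration(nm)
    for f in(f"pics/{nm}_r3.png",f"pics/{nm}_e.png"):
        c0=proj(k,b+B@[.077,.114,.055])[0]; x,y=(c0-8).astype(int); h=cv2.cvtColor(cv2.imread(f)[y:y+16,x:x+16],cv2.COLOR_BGR2HSV)
        m=(h[...,0]>18)&(h[...,0]<32)&(h[...,1]>120); v,u=np.nonzero(m); print(f,m.sum(),u.mean()+x,v.mean()+y)
    print("5.5mm expected px",proj(k,b+B@[.077,.1115,.055])-proj(k,b+B@[.077,.117,.055]))
E
```

```text
pics/scene_r3.png 15 274.46666666666664 178.26666666666668
pics/scene_e.png 14 274.42857142857144 177.07142857142858
5.5mm expected px [[-0.0846995 -0.9546511]]
pics/side_r3.png 5 322.6 167.6
pics/side_e.png 3 323.6666666666667 167.66666666666666
5.5mm expected px [[ 1.20121895 -0.45261325]]
```

View pics/e2.png

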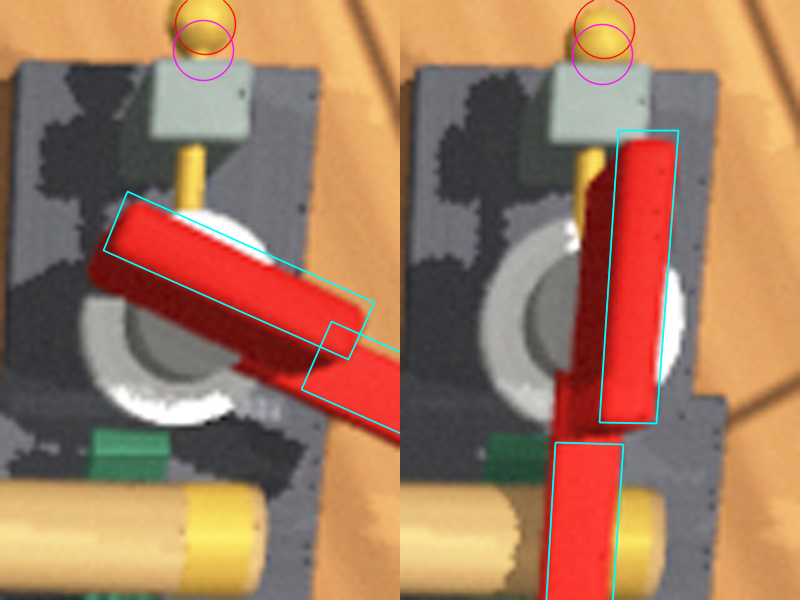

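```bash
python3 - <<'E'
import cv2,numpy as np
a=cv2.imread("pics/w_b3.png")[0:45,365:405];b=cv2.imread("pics/w_e.png")[0:45,365:405]
o=np.hstack([cv2.resize(x,(400,450),interpolation=cv2.INTER_NEAREST) for x in(a,b)])
for y in range(0,450,50): cv2.line(o,(0,y),(800,y),(0,0,0),1)
a=cv2.imread("pics/scene_r3.png")[160:190,260:290];b=cv2.imread("pics/scene_e.png")[160:190,260:290]
cv2.imwrite("pics/e3.png",o)
o2=np.hstack([cv2.resize(x,(400,400),interpolation=cv2.INTER_NEAREST) for x in(a,b)]); cv2.imwrite("pics/e4.png",o2)
E
```

```text
(no output)
```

View pics/e3.png

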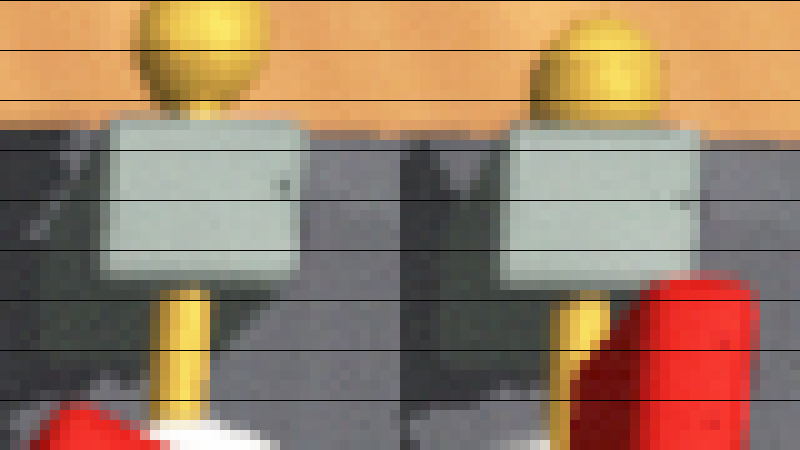

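View pics/e4.png

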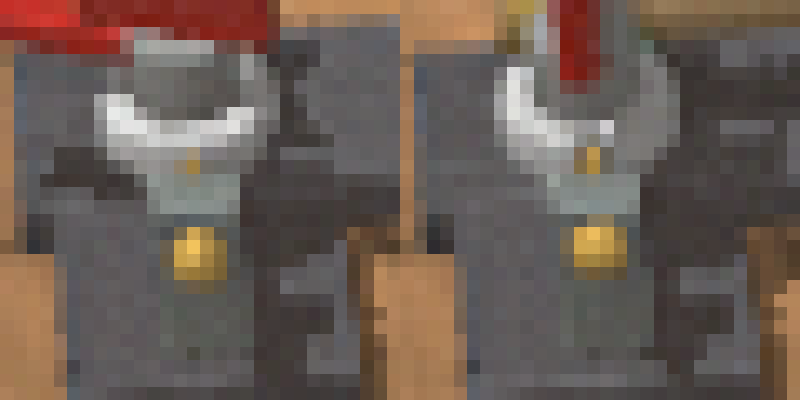

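```bash
python3 - <<'E'
from h import *
import pickle
for u,f in(((387.4,158.8),"kk4.pkl"),((318.1,133.3),"kk6.pkl"),((384.1,4.3),"kb3.pkl"),((384.6,8.4),"ke.pkl")):
    k=pickle.load(open(f,"rb")); d=Rq(k["orientation"]).apply([(u[0]-k["cx"])/k["fx"],(u[1]-k["cy"])/k["fy"],1]); p=k["position"]+d*(.055-k["position"][2])/d[2]
    print(f,np.round(yawm(-.508).T@(p-[.494,-.3125,0]),4))
E
```

```text
kk4.pkl [0.0762 0.1141 0.055 ]
kk6.pkl [0.0761 0.1129 0.055 ]
kb3.pkl [0.0755 0.117  0.055 ]
ke.pkl [0.0767 0.1135 0.055 ]
```

```bash
python3 - <<'E'
from plant import r,telemetry,vision
from h import *
B=yawm(-.508); b=np.array([.494,-.3125,0])
M=T(DN,B[:,0]); p=b+B@[.07,.03,0]; p[2]=.20
r.move_to(p,qw(M))
k=vision.get_calibration("wrist"); im=vision.snapshot("wrist")[:,:,::-1]; cv2.imwrite("pics/w_f.png",im); print(telemetry.current_t())
u=proj(k,b+B@[.076,.09,.055])[0].astype(int); x,y=max(0,u[0]-60),max(0,u[1]-60)
cv2.imwrite("pics/f.png",cv2.resize(im[y:y+120,x:x+140],None,fx=5,fy=5,interpolation=cv2.INTER_CUBIC))
E
```

```text
43.7583
```

View pics/f.png

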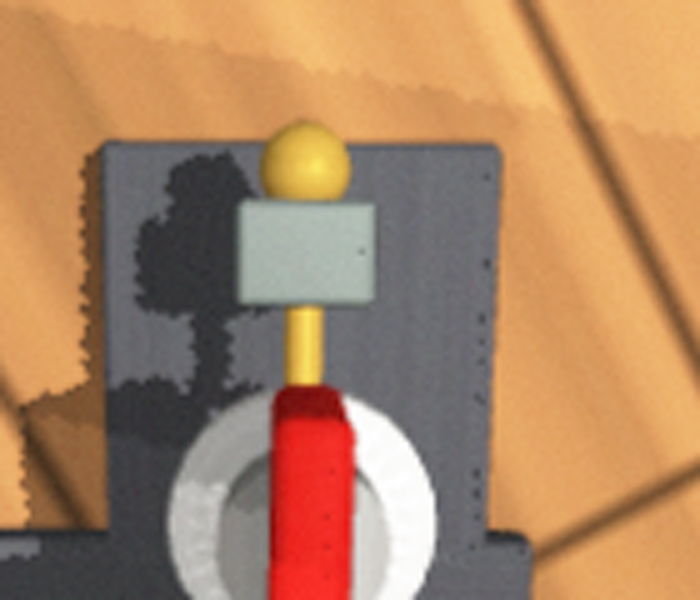

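```bash
python3 - <<'E'
from plant import r,telemetry,vision,models
from h import *
p=telemetry.current_ee_pos(); r.move_l(np.array([p[0],p[1],.36]),vel=.3)
cv2.imwrite("pics/fin_scene.png",vision.snapshot("scene")[:,:,::-1])
for n in ["blank_center","pin_ball","keeper_grip"]:
    print(n,[(np.round(d["at"],4).tolist(),round(float(d["score"]),2)) for d in models.mark_of(n,"scene")][:3])
print(telemetry.current_wrist_force(),telemetry.current_t())
E
```

```text
blank_center [([0.5251, 0.3956, 0.0982], 0.96), ([0.3903, 0.4292, 0.0987], 0.94), ([0.3287, 0.3623, 0.0975], 0.77)]
pin_ball [([0.7202, 0.2575, 0.0003], 0.37)]
keeper_grip [([0.5887, -0.3059, 0.1065], 0.52)]
[0.15272197 0.19910074 0.14243486] 44.6417
```

View pics/fin_scene.png

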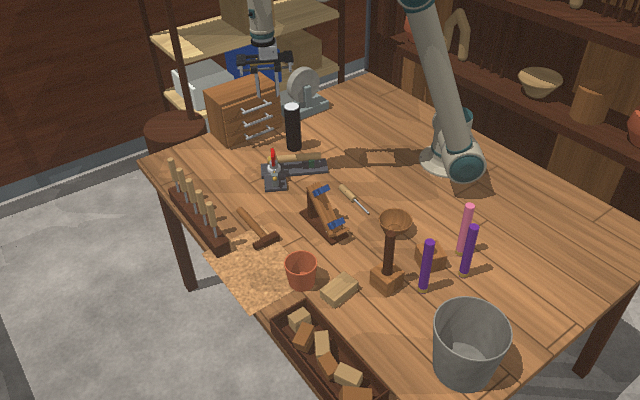

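The final scene picture shows the blank on the bed at (300,158) with the red keeper across it at (273,160). Everything else is where it was, and the arm is clear. Handing in.

```bash
python3 -c "
from plant import r
print(r.sign_off())"
```

```text
the job is handed in; nothing more can be done
None
```

I finished the job and handed it in at about 45 s of the 64 s allowed. The blank went from its holder to the V-rest and then to the two saddles, and the keeper is turned over it with the pin in the notch.

**Blank:** In the last wrist view it lay in both green saddles. It was about 2 mm off centre lengthwise and did not move when the keeper was turned.

**Keeper:** It jammed at about 0.35 rad, with up to 0.9 N m on the wrist. I raised the grip to 60 N, backed off a little and turned again, and it came free. The last overlay matched 1.3 rad.

**Pin:**
- **For:** Close pictures showed the pin between the notch's two edges. The keeper pushed back with about 0.4–0.5 N m on either side of 1.3 rad, as it would when locked.
- **Less clear:** I measured the ball moving in by about 3.5–4 mm, less than the 4.5–5.5 mm expected. The far cameras gave 5 mm or more, though only roughly, and one close-up pair gave only about 1 mm. I judged the pin dropped, but no direct reading confirms it.

**Other checks:** In the final picture nothing else had moved and the arm was clear. In that picture the networks did not find the blank's middle on the bed and gave a wrong place for the pin ball, so I relied on the overlays.

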